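# Empty the spent-cartridge tray and dock it

### The job

Pick up the blue tray by its sloping handle and tip all five spent test cartridges off its open lip into the yellow discard bin. Then set the empty tray over the two steel pegs of the grey base, lip to the base's front, press it fully home so that the stiff red seat switch under it is right down, and let go; do not ram the base (under 60 N), and leave the bin and the other things on the bench where they are.

Things in the scene. Friction and masses are not known exactly. Their poses are not given: they have to be found in the camera images.
- tray: Blue plastic tray, about 0.18 kg (varies). Origin: centre of its underside; x from handle to open lip, z up. Floor 130 (x) x 84 (y) x 4 mm; walls 4 mm thick, 26 mm high at both sides and at the rear (x = -63 mm); the front (x = +65 mm) is open. Sloping handle at the rear (see tray_grip), an ear with a hole at each side (see tray_hole_l).
- tray_grip (a point): Point to grip: middle of the black part of the handle, at x = -85, y = 0, z = 78 mm in the tray's frame. The handle is a flat plate, 12 mm thick, 50 mm wide (y), rising from the rear wall and leaning 20 degrees from upright, away from the lip; its top is at x = -93, z = 101 mm. Pinch it across its thickness with the tool leaning 20 degrees.
- tray_hole_l (a point): Underside of the hole in the tray's left ear, at x = -20, y = 56, z = 0 mm in the tray's frame; the right one mirrors it at y = -56. Each ear is 28 x 28 x 6 mm, flush with the underside; the holes go through, 12 mm in diameter.
- tray_lip (a point): Middle of the tray's open front edge, on top of its floor: x = 65, y = 0, z = 4 mm in the tray's frame.
- bin: Round yellow discard bin, open at the top, 110 mm high, outer radius 85 mm at the rim and 70 mm at the foot, wall 4 mm, floor 5 mm thick, 0.7 kg, standing loose on the bench. Origin: centre of its underside, z up.
- base: Fixed grey tray base, a plate 150 (x) x 160 (y) x 12 mm with a black field where the tray's floor rests. Origin: centre of its underside; its front is +x (green dot at the front left corner). Two upright steel pegs on it go through the tray's ear holes (see base_peg_l).
- base_peg_l (a point): Foot of the left peg, on the plate's top: x = -20, y = 56, z = 12 mm in the base's frame; the right peg mirrors it at y = -56. Each peg is 9 mm in diameter for 12 mm, then a cone to a 6 mm tip, 15 mm high in all.
- seat_switch (a joint): Stiff red push switch, 18 mm across, between the pegs on the base (x = -45, y = 0 mm), under the tray's floor. 0 = up, standing 7 mm proud of the plate; 0.007 = fully down, flush. It takes about 5 N to move, more than the tray's weight, and stays where it is pushed.
- switch_top (a point): Top of the red switch when it is up: x = -45, y = 0, z = 19 mm in the base's frame (fixed to the base; it does not sink with the switch).
- base_seat (a point): Where the tray's origin lies when it is seated: on the plate's top (12 mm above the base's origin), between the pegs in y and 20 mm in front of them.
- base_front (a point): Where the tray's lip point (tray_lip) lies when the tray is seated: x = 65, y = 0, z = 16 mm in the base's frame.
- cartridge0: Spent test cartridge, chunky white plastic block with a coloured patch on top, 28 x 22 x 13 mm, about 12 g, lying loose on the tray's floor. Origin: centre of its underside.
- cartridge1: Spent test cartridge, chunky white plastic block with a coloured patch on top, 28 x 22 x 13 mm, about 12 g, lying loose on the tray's floor. Origin: centre of its underside.
- cartridge2: Spent test cartridge, chunky white plastic block with a coloured patch on top, 28 x 22 x 13 mm, about 12 g, lying loose on the tray's floor. Origin: centre of its underside.
- cartridge3: Spent test cartridge, chunky white plastic block with a coloured patch on top, 28 x 22 x 13 mm, about 12 g, lying loose on the tray's floor. Origin: centre of its underside.
- cartridge4: Spent test cartridge, chunky white plastic block with a coloured patch on top, 28 x 22 x 13 mm, about 12 g, lying loose on the tray's floor. Origin: centre of its underside.
- vial: Bystander: amber control vial with a red cap, 26 mm across, 45 mm high, on the bench. Origin: centre of its underside.
- beaker: Bystander: clear plastic beaker, 64 mm across, 75 mm high. Origin: centre of its underside.
- marker: Bystander: white and blue marker pen, 130 x 14 mm, lying along its x. Origin: underside of its middle.
- gel: Bystander: white hand gel bottle, 64 mm across, 150 mm high. Origin: centre of its underside.
- mouse: Bystander: black computer mouse, 100 x 60 x 32 mm. Origin: centre of its underside.

How it is judged:
By the outcome, as a careful person would: the job done as asked, in the order asked, and still so for the second after the job is handed in, with the robot touching nothing.
It also fails if it takes over 64 s, if anything falls off the work surface, if the arm or the gripper's body presses on something with over 40 N, if the wrist force passes 120 N, or if a joint passes its speed limit or range.

### The arm

A 7-joint arm with a two-finger parallel gripper is mounted at the origin on the work surface. World frame = base frame: x ahead of the robot, y to its left, z up, the work surface at z = 0. Lengths are in m, angles in rad, forces in N, time in s.
With the tool pointing down it reaches from about 0.35 to 0.9 m from the base axis. Payload 8.1 kg.
Tool frame: the origin (TCP) lies at the centre of the arm's flange, where the gripper is bolted on; the fingertips stand 178 mm ahead of it and the grasp point (between the pads) lies ctrl.grasp_offset ahead of it (ctrl.grasp_offset is the distance from the TCP to the grasp point, in m); z points along the fingers, y is the direction in which the jaws open and shut (so a half turn about z gives the same grasp; the last joint's range is limited). The gripper opens to 92 mm and grips with 3 to 60 N. Pads are 19 mm wide; open, the fingers measure 130 mm over their backs; the gripper's body (75 mm by 190 mm) begins 47 mm behind the grasp point.
Start: joints at [-1.363, 0.434, 0.025, 1.573, -0.012, 1.134, -0.075], TCP at [0.191, 0.595, 0.405] pointing down, gripper open.
Joint ranges: [-2.62, 2.62], [-0.44, 2.09], [-1.27, 1.32], [0.08, 2.57], [-1.32, 4.46], [0.12, 2], [-2.74, 2.74]. Speed limits (rad/s): [2.22, 2.22, 3.01, 3.01, 3.14, 3.14, 3.14].

### API

Orientations are given as a unit quaternion [w, x, y, z].
In Python, from cell import status, eyes, workorder, ctrl gives the robot as it stands.
- The arm moves only by the shell command python3 -m pendant 'ROWS'. ROWS is JSON, a list of rows, each an object of numbers: "tx", "ty", "tz": the shift along the tool's x, y, z in mm; "ax", "ay", "az": the turn, a rotation vector about the tool's x, y, z in degrees; "fingers": the finger opening in mm, from 0 to 91.8. A call has 1 to 5 rows; each row is the pose to reach, as a shift and turn from the pose commanded when the call began, along the tool's axes at that moment; what a row does not reach only later rows make up. A row lasts 1/12 s, in which the tool goes at most 41.7 mm and 7.16 degrees, less where a joint would pass 70% of its speed; a pose out of reach is approached as far as the arm can. A call with a gripper value outside its range is refused whole. The fingers move at their own pace and stop on an object; the grip force is fixed at half the most. Time passes only in rows, so rows that repeat a pose let the fingers close. It gives the time, the measured TCP pose, the force and the opening at its end, in the units of the state.
- status.observe(): the state, without advancing time (a new reading comes with each control period).
- eyes.camera(name): name is "side" or "top" or "wrist"; returns the picture (400x640x3 uint8, red, green, blue); there is no depth.
- eyes.get_calibration(name): a dict with "intrinsics" (3x3 intrinsics, pixels), "k1" (the pictures are not rectified: a ray, as slopes to the right and down, at radius r is drawn at 1 + k1 r^2 times it, then the intrinsics apply), "R" (3x3) and "t" (3): a world point X has camera coordinates R X + t; the wrist camera has in their place "hand_eye" (4x4, takes a point from camera to tool coordinates, whose origin is the TCP and whose axes are the flange's). Camera axes: x right, y down, z forward; pixel columns grow to the right and rows downward; lengths in m; the calibration is good to about 2 mm. A picture is of the moment at which its call begins: read the wrist's pose just before it. get_calibration takes no time and is no camera call.
- workorder.close_job(): hands the job in, once; it reports no verdict.
The state is a dict: "t": time; "joint_pos": joint angles; "joint_velocities": joint speeds; "effort": joint torques, N m; "position": TCP position; "ee_rot": TCP orientation; "force": force on the tool from outside, world axes, zero at the start; "wrist_torque": the same for the moment, N m; "width": finger opening in m.
Only numpy, scipy, OpenCV 4.12 (cv2) and the standard library are available. Lean on these libraries where they do the work, as an engineer would, in place of code of your own. Each camera call takes 0.05 s, during which the arm holds its last target.

## Working session

There is one attempt and no reset: what is moved stays moved. The work goes in short steps, Python scripts to look and compute and a shell command to move; the robot and the scene stay as the last step left them, time stands still between calls to the robot, and variables do not carry over. Pictures are saved under pics/ and viewed, and the job is handed in when it is done.

```bash
ls; mkdir -p pics; python3 - <<'E'
from cell import status, eyes, workorder, ctrl
import cv2,numpy as np
print(status.observe()); print(ctrl.grasp_offset)
for n in ("side","top","wrist"):
    im=eyes.camera(n); cv2.imwrite(f"pics/{n}0.png",im[:,:,::-1]); print(n,eyes.get_calibration(n))
E
```

```text
pics
{'t': 0.0, 'joint_pos': array([-1.36263241,  0.43522096,  0.02493903,  1.57408498, -0.01160723,
        1.13400461, -0.07507508]), 'joint_velocities': array([-7.90683646e-04,  5.54660484e-04, -5.22970712e-04,  4.15517507e-04,
        2.88372087e-04, -3.96864686e-06, -7.87513880e-05]), 'effort': array([-9.75532712e-04, -6.67847729e+01,  9.84297283e-01, -3.14459002e+01,
       -6.05623866e-02,  4.30508377e-02,  1.81289406e-04]), 'position': array([0.19105831, 0.59483894, 0.4039503 ]), 'ee_rot': array([-6.11201072e-05,  1.54765832e-01,  9.87950868e-01, -7.84174611e-04]), 'force': array([-0.43921019, -0.20136613, -0.36486387]), 'wrist_torque': array([ 0.02323665, -0.02173154,  0.02754353]), 'width': 0.09211947392356477}
0.1592
side {'intrinsics': array([[361.34941087,   0.        , 320.00423281],
       [  0.        , 361.34941087, 201.50661667],
       [  0.        ,   0.        ,   1.        ]]), 'k1': -0.059122747130871525, 'R': array([[ 0.97637567, -0.21541035, -0.01699805],
       [-0.13557636, -0.5494605 , -0.82444661],
       [ 0.16825458,  0.80727414, -0.56568442]]), 't': ar
[... 310 characters left out ...]
0.985997  , -0.02241331, -0.16525002],
       [ 0.16570318, -0.02013351, -0.98597013]]), 't': array([-0.02479721,  0.60906373,  1.25086736])}
wrist {'intrinsics': array([[327.70080564,   0.        , 316.36401009],
       [  0.        , 327.70080564, 201.45301838],
       [  0.        ,   0.        ,   1.        ]]), 'k1': -0.009533230926147425, 'hand_eye': array([[-4.71795226e-05, -9.55726743e-01, -2.94255656e-01,
         7.88824869e-02],
       [ 9.99999408e-01,  2.74729921e-04, -1.05264324e-03,
         4.95928473e-04],
       [ 1.08688013e-03, -2.94255532e-01,  9.55726164e-01,
         2.02736838e-02],
       [ 0.00000000e+00,  0.00000000e+00,  0.00000000e+00,
         1.00000000e+00]])}
```

View pics/top0.png

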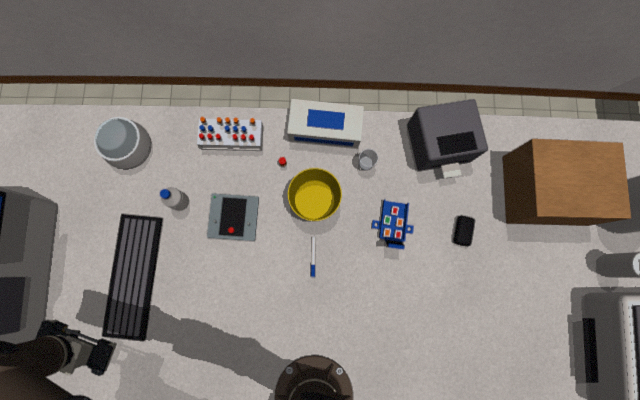

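View pics/side0.png

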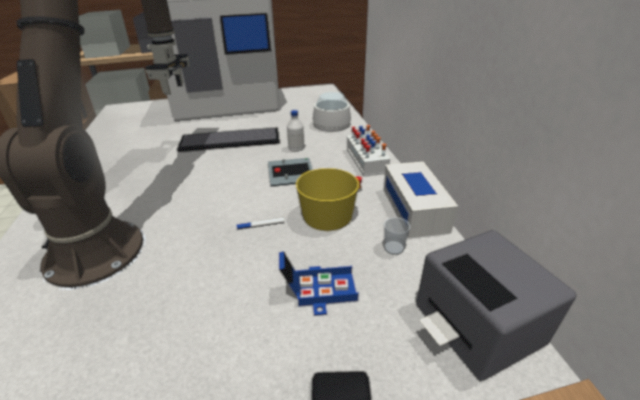

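View pics/wrist0.png

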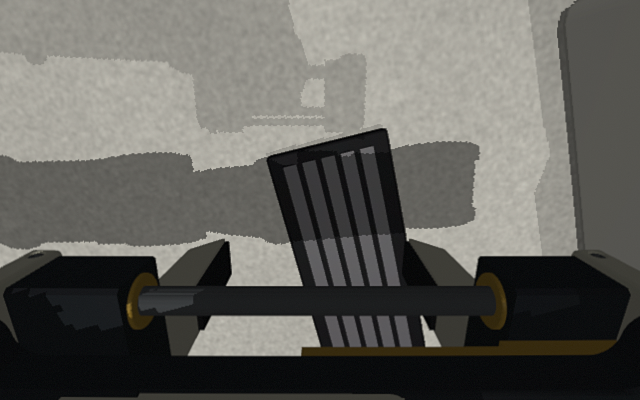

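The top view shows the bin around (314,195), the tray around (393,222) with its handle nearest the robot, the base around (233,217), the marker at (313,257), the vial at (282,161) and the beaker at (366,160). I'll enlarge crops next.

```bash
python3 - <<'E'
import cv2
t=cv2.imread('pics/top0.png')
def c(im,x,y,w,h,s,n): cv2.imwrite(n,cv2.resize(im[y:y+h,x:x+w],None,fx=s,fy=s,interpolation=cv2.INTER_CUBIC))
c(t,360,190,65,65,9,'pics/t_tray.png')
c(t,200,185,65,65,9,'pics/t_base.png')
s=cv2.imread('pics/side0.png')
c(s,265,240,110,85,7,'pics/s_tray.png')
c(s,255,145,70,60,9,'pics/s_base.png')
E
```

```text
(no output)
```

View pics/t_tray.png

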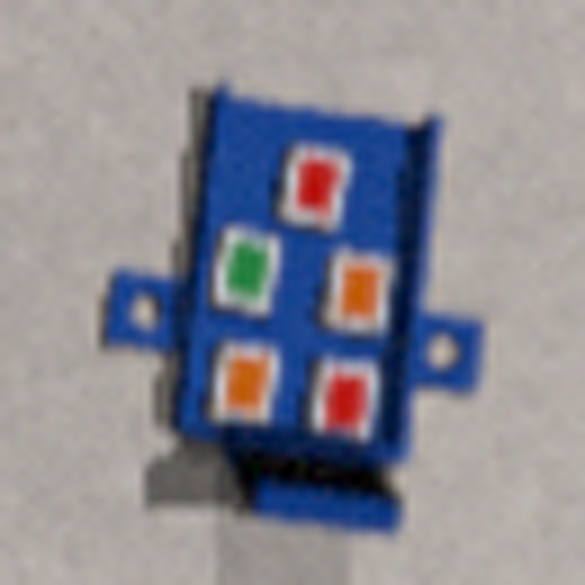

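View pics/t_base.png

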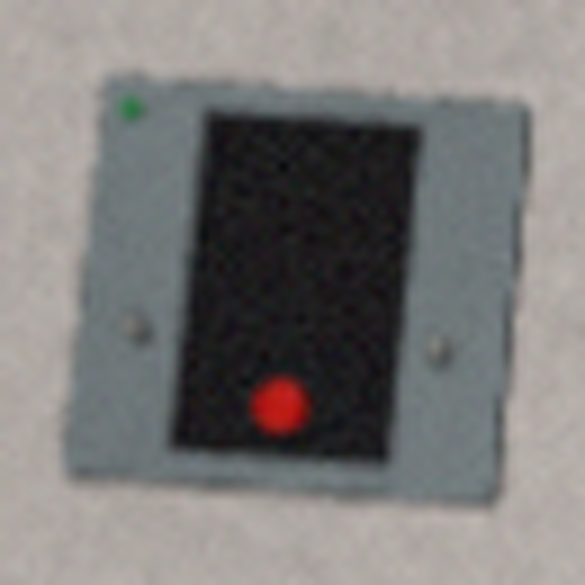

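View pics/s_tray.png

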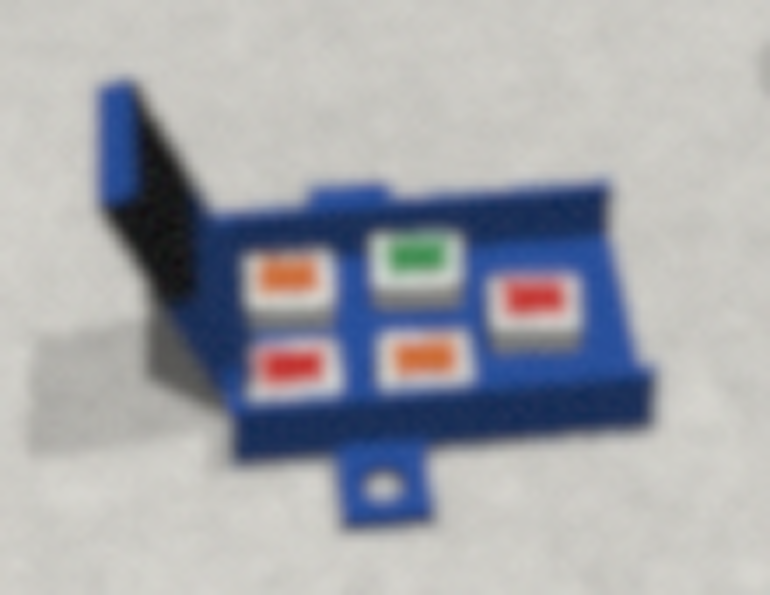

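View pics/s_base.png

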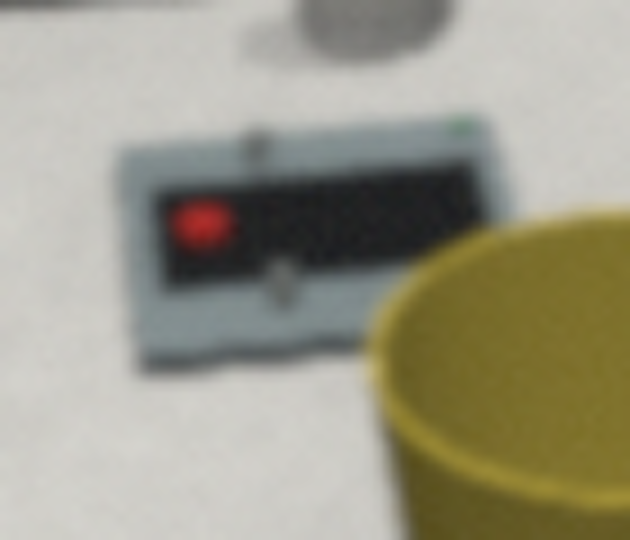

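```bash
cat > h.py <<'E'
import numpy as np, cv2
from scipy.optimize import least_squares
from scipy.spatial.transform import Rotation as Rn
from cell import status, eyes, workorder, ctrl
def cal(n): return eyes.get_calibration(n)
def camRt(n,obs=None):
    c=cal(n)
    if 'R' in c: return c,c['R'],c['t']
    q=obs['ee_rot']; T=np.eye(4); T[:3,:3]=Rn.from_quat([q[1],q[2],q[3],q[0]]).as_matrix(); T[:3,3]=obs['position']
    M=np.linalg.inv(T@c['hand_eye']); return c,M[:3,:3],M[:3,3]
def proj(n,X,obs=None):
    c,R,t=camRt(n,obs); X=np.atleast_2d(X); p=X@R.T+t; s=p[:,:2]/p[:,2:]
    r2=(s**2).sum(1,keepdims=True); s=s*(1+c['k1']*r2)
    return s@c['intrinsics'][:2,:2].T+c['intrinsics'][:2,2]
def ray(n,uv,obs=None):
    c,R,t=camRt(n,obs); d=(np.array(uv,float)-c['intrinsics'][:2,2])/c['intrinsics'][0,0]; s=d.copy()
    for _ in range(10): s=d/(1+c['k1']*(s@s))
    return -R.T@t, R.T@np.array([s[0],s[1],1])
def atz(n,uv,z,obs=None):
    o,d=ray(n,uv,obs); return o+d*(z-o[2])/d[2]
def fit(obsl,p0):
    # obsl: list of (cam, obs, [(X,Y,Z mm),(u,v)]...) ; pose x,y,yaw on z=0
    def f(p):
        c,s=np.cos(p[2]),np.sin(p[2]); R=np.array([[c,-s,0],[s,c,0],[0,0,1]]); r=[]
        for n,o,pts in obsl:
            P=np.array([a for a,b in pts])/1000.@R.T+[p[0],p[1],p[3] if len(p)>3 else 0]
            r.append((proj(n,P,o)-np.array([b for a,b in pts],float)).ravel())
        return np.concatenate(r)
    return least_squares(f,p0,loss='soft_l1')
def un(c,off,s): return ((c[0]+.5)/s-.5+off[0],(c[1]+.5)/s-.5+off[1])
E
python3 - <<'E'
from h import *
np.set_printoptions(precision=4,suppress=True)
T=[((-20,56,4),(145,313)),((-20,-56,4),(441,349)),((65,42,26),(222,88)),((65,-42,26),(438,118)),((-6,70,6),(115,270)),((-34,70,6),(103,347)),((-6,-70,6),(484,320)),((-34,-70,6),(476,392))]
T=[(a,un(b,(360,190),9)) for a,b in T]
S=[((-20,-56,4),(382,487)),((-34,-70,6),(345,520)),((-6,-70,6),(435,517)),((65,-42,0),(650,425)),((65,-42,26),(652,370)),((-65,-42,0),(237,460)),((65,42,26),(607,183))]
S=[(a,un(b,(265,240),7)) for a,b in S]
for l in ([('top',None,T)],[('side',None,S)],[('top',None,T),('side',None,S)]):
    r=fit(l,[0.5,-0.2,0]); print('tray',r.x,np.degrees(r.x[2]),np.round(r.fun,1))
B=[((75,80,12),(107,75)),((75,-80,12),(528,102)),((-75,-80,12),(497,503)),((-75,80,12),(67,480)),((-20,56,22),(138,330)),((-20,-56,22),(440,350)),((-45,0,19),(281,406))]
B=[(a,un(b,(200,185),9)) for a,b in B]
BS=[((-75,80,12),(120,152)),((-75,-80,0),(140,370)),((75,80,12),(487,118)),((-45,0,18),(203,225)),((-20,56,20),(258,145)),((-20,-56,20),(282,283))]
BS=[(a,un(b,(255,145),9)) for a,b in BS]
for l in ([('top',None,B)],[('side',None,BS)],[('top',None,B),('side',None,BS)]):
    r=fit(l,[0.5,0.2,0]); print('base',r.x,np.degrees(r.x[2]),np.round(r.fun,1))
im=cv2.imread('pics/top0.png'); hsv=cv2.cvtColor(im,cv2.COLOR_BGR2HSV)
m=cv2.inRange(hsv,(20,120,60),(35,255,255)); m[:150]=0;m[240:]=0;m[:,:270]=0;m[:,360:]=0
cs,_=cv2.findContours(m,cv2.RETR_EXTERNAL,cv2.CHAIN_APPROX_NONE); c=max(cs,key=cv2.contourArea)[:,0]
W=np.array([atz('top',p,0.11)[:2] for p in c]); 
from scipy.optimize import least_squares
r=least_squares(lambda p:np.hypot(*(W-p[:2]).T)-0.085,[0.55,0],loss='soft_l1',f_scale=.001); print('bin',r.x,np.abs(r.fun).max(),W.min(0),W.max(0))
print('vial',atz('top',(282,161),.045),'beaker',atz('top',(367,157),.075),'marker',atz('top',(313,257),.01),'gel',atz('top',(167,193),.15),'mouse',atz('top',(464,231),.03))
E
```

```text
tray [ 0.5594 -0.254  -0.1111] -6.365665980907295 [ 0.1  0.1  0.1  0.4 -0.6 -0.3  0.3 -0.3 -0.2  0.1  0.2 -0.2 -0.  -0.
  0.1  0.2]
tray [ 0.5609 -0.2554 -0.1102] -6.314260441077119 [ 0.2 -0.6 -0.6  0.1  0.  -0.7  0.3  0.5  0.6  0.2 -0.7  1.3  0.  -0.9]
tray [ 0.5603 -0.2548 -0.1077] -6.173338209378816 [ 0.3 -0.2  0.4  0.1 -0.4 -0.5  0.4 -0.6  0.  -0.1  0.5 -0.4  0.2 -0.4
  0.4 -0.1 -0.1 -0.7 -0.8 -0.  -0.2 -0.9  0.1  0.2  0.3 -0.  -1.   1.2
 -0.3 -1.1]
base [ 0.5605  0.2811 -0.0369] -2.1155499394490525 [-0.4  0.1  0.4 -0.1  0.2  0.2 -0.5 -0.2 -0.2 -0.   0.1 -0.2  0.3  0.2]
base [ 0.5634  0.2805 -0.0542] -3.107843854464673 [-0.4 -0.6 -0.1  1.4  0.4 -0.7  0.1 -0.2  0.  -0.2  0.   0.4]
base [ 0.5618  0.2809 -0.0431] -2.4675974165693106 [-0.1 -0.4  0.6 -0.3  0.1 -0.1 -0.5 -0.7 -0.2 -0.5  0.2 -0.5  0.3 -0.2
 -1.1 -0.5 -0.3  1.5 -0.3 -0.8 -0.4 -0.1 -0.6 -0.1 -0.3  0.4]
bin [0.6251 0.0127] 0.004576751554152006 [ 0.5427 -0.0711] [0.708 0.097]
vial [0.7457 0.1216 0.045 ] beaker [ 0.758  -0.1572  0.075 ] marker [0.4331 0.0117 0.01  ] gel [0.61   0.4555 0.15  ] mouse [ 0.5265 -0.4868  0.03  ]
```

```bash
cat >> h.py <<'E'
def Rz(a): return Rn.from_euler('z',a,degrees=True).as_matrix()
def Rtool(yaw,pitch=0):
    # tool orientation holding a tray with yaw (deg) and lip-down pitch (deg)
    a=np.radians(20); z=np.array([np.sin(a),0,-np.cos(a)]); y=np.array([np.cos(a),0,np.sin(a)]); x=np.cross(y,z)
    return Rz(yaw)@Rn.from_euler('y',pitch,degrees=True).as_matrix()@np.c_[x,y,z]
def cur(o=None):
    o=o or status.observe(); q=o['ee_rot']; return o['position'],Rn.from_quat([q[1],q[2],q[3],q[0]]).as_matrix()
GO=np.array([0,0,ctrl.grasp_offset])
GP=np.array([-85,0,78])/1000.
def step(p,R,p1,R1):
    return np.round(R.T@(p1-p)*1000,1),np.round(np.degrees(Rn.from_matrix(R.T@R1).as_rotvec()),2)
def plan(tgts,o=None):
    p,R=cur(o)
    for p1,R1 in tgts:
        t,a=step(p,R,np.array(p1),R1); print('t',t,'a',a, '|t|',round(float(np.linalg.norm(t)),1)); p,R=np.array(p1),R1
def traytcp(pos,yaw,pitch=0,back=0,gp=GP):
    """TCP for tray origin pos"""
    R=Rtool(yaw,pitch); Rt=Rz(yaw)@Rn.from_euler('y',pitch,degrees=True).as_matrix()
    return np.array(pos)+Rt@gp-R@(GO+[0,0,back]),R
E
python3 - <<'E'
from h import *
p,R=cur()
D=lambda az: np.c_[[-np.sin(np.radians(az)),np.cos(np.radians(az)),0],[np.cos(np.radians(az)),np.sin(np.radians(az)),0],[0,0,-1.]]
D(0)
X=traytcp([.560,-.255,0],-6.2,0,.1); print(X)
plan([([.34,.49,.41],D(45)),([.47,.33,.41],D(25)),([.53,.14,.40],D(5)),([.50,-.06,.38],D(-6)),X])
print(D(72.2),R)
E
```

```text
(array([ 0.38736407, -0.23624574,  0.32156833]), array([[ 0.10799936,  0.93419632,  0.34001966],
       [ 0.99415096, -0.1014862 , -0.03693796],
       [ 0.        ,  0.34202014, -0.93969262]]))
t [-173.8  -54.3   -5.8] a [-6.000e-02  2.000e-02  2.719e+01] |t| 182.2
t [-205.1  -21.2    0. ] a [ 0.  0. 20.] |t| 206.2
t [-197.6  -25.9   10. ] a [ 0.  0. 20.] |t| 199.5
t [-196.6  -47.3   20. ] a [ 0.  0. 11.] |t| 203.2
t [-187.1  -93.6   58.4] a [-20.    -0.03   0.2 ] |t| 217.2
[[-0.95212939  0.3056953   0.        ]
 [ 0.3056953   0.95212939  0.        ]
 [ 0.          0.         -1.        ]] [[-9.52075528e-01  3.05862908e-01 -2.66195562e-04]
 [ 3.05863011e-01  9.52074874e-01 -1.11911365e-03]
 [-8.88572492e-05 -1.14690009e-03 -9.99999338e-01]]
```

```bash
cat > log.py <<'E'
from h import *
import json
o=status.observe(); open('kin.jsonl','a').write(json.dumps({k:np.array(o[k]).tolist() for k in('t','joint_pos','position','ee_rot','force')})+'\n')
E
python3 log.py
python3 -m pendant '[{"tx":-35,"ty":-11,"tz":-1,"az":5},{"tx":-70,"ty":-22,"tz":-2,"az":11},{"tx":-105,"ty":-33,"tz":-3,"az":16},{"tx":-140,"ty":-44,"tz":-5,"az":22},{"tx":-174,"ty":-54,"tz":-6,"az":27}]'; python3 log.py
python3 -m pendant '[{"tx":-41,"ty":-4,"az":4},{"tx":-82,"ty":-8,"az":8},{"tx":-123,"ty":-13,"az":12},{"tx":-164,"ty":-17,"az":16},{"tx":-205,"ty":-21,"az":20}]'; python3 log.py
```

```text
schema error: expected keys tx, ty, tz, ax, ay, az, fingers
schema error: expected keys tx, ty, tz, ax, ay, az, fingers
```

```bash

python3 -m pendant '[{"tx":-35,"ty":-11,"tz":-1,"ax":0,"ay":0,"az":5,"fingers":90},{"tx":-70,"ty":-22,"tz":-2,"ax":0,"ay":0,"az":11,"fingers":90},{"tx":-105,"ty":-33,"tz":-3,"ax":0,"ay":0,"az":16,"fingers":90},{"tx":-140,"ty":-44,"tz":-5,"ax":0,"ay":0,"az":22,"fingers":90},{"tx":-174,"ty":-54,"tz":-6,"ax":0,"ay":0,"az":27,"fingers":90}]'; python3 log.py
python3 -m pendant '[{"tx":-41,"ty":-4,"tz":0,"ax":0,"ay":0,"az":4,"fingers":90},{"tx":-82,"ty":-8,"tz":0,"ax":0,"ay":0,"az":8,"fingers":90},{"tx":-123,"ty":-13,"tz":0,"ax":0,"ay":0,"az":12,"fingers":90},{"tx":-164,"ty":-17,"tz":0,"ax":0,"ay":0,"az":16,"fingers":90},{"tx":-205,"ty":-21,"tz":0,"ax":0,"ay":0,"az":20,"fingers":90}]'; python3 log.py
```

```text
t: 0.57
position: [0.3416, 0.489, 0.4108]
ee_rot: [0.0, 0.384, 0.923, -0.0]
force: [0.4, 0.2, 0.4]
width: 0.0899
t: 0.98
position: [0.4718, 0.3292, 0.4107]
ee_rot: [-0.0, 0.537, 0.843, -0.0]
force: [0.6, 0.7, -0.3]
width: 0.0901
```

```bash
python3 - <<'E'
from h import *
o=status.observe(); im=eyes.camera('wrist'); cv2.imwrite('pics/w1.png',im[:,:,::-1])
import pickle; pickle.dump(o,open('o_w1.pkl','wb'))
c,s=np.cos(-.041),np.sin(-.041)
for n,P in dict(pl=(-.02,.056,.024),pr=(-.02,-.056,.024),sw=(-.045,0,.019)).items(): print(n,proj('wrist',[[.561+c*P[0]-s*P[1],.281+s*P[0]+c*P[1],P[2]]],o))
E
```

```text
pl [[374.75577214 192.38613581]]
pr [[329.40933852 269.06120588]]
sw [[332.76479886 221.75422787]]
```

View pics/w1.png

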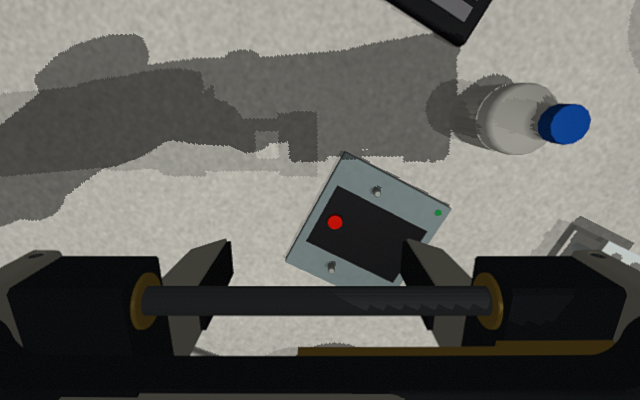

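The wrist view shows the base: left peg at (377,190), right peg at (331,266), switch at (335,222). I'll refine those in a crop and carry on to the tray.

```bash

python3 -m pendant '[{"tx":-39,"ty":-5,"tz":2,"ax":0,"ay":0,"az":4,"fingers":90},{"tx":-79,"ty":-10,"tz":4,"ax":0,"ay":0,"az":8,"fingers":90},{"tx":-118,"ty":-15,"tz":6,"ax":0,"ay":0,"az":12,"fingers":90},{"tx":-158,"ty":-20,"tz":8,"ax":0,"ay":0,"az":16,"fingers":90},{"tx":-198,"ty":-26,"tz":10,"ax":0,"ay":0,"az":20,"fingers":90}]'; python3 log.py
python3 -m pendant '[{"tx":-39,"ty":-9,"tz":4,"ax":0,"ay":0,"az":2,"fingers":90},{"tx":-79,"ty":-18,"tz":8,"ax":0,"ay":0,"az":4,"fingers":90},{"tx":-118,"ty":-28,"tz":12,"ax":0,"ay":0,"az":7,"fingers":90},{"tx":-157,"ty":-38,"tz":16,"ax":0,"ay":0,"az":9,"fingers":90},{"tx":-197,"ty":-47,"tz":20,"ax":0,"ay":0,"az":11,"fingers":90}]'; python3 log.py
python3 - <<'E'
import cv2
s=cv2.imread('pics/w1.png')
cv2.imwrite('pics/w1b.png',cv2.resize(s[145:290,280:460],None,fx=4.4,fy=4.1,interpolation=cv2.INTER_CUBIC)) if 0 else cv2.imwrite('pics/w1b.png',cv2.resize(s[145:290,280:460],None,fx=4,fy=4,interpolation=cv2.INTER_CUBIC))
E
```

```text
t: 1.45
position: [0.5318, 0.1393, 0.4006]
ee_rot: [-0.0, 0.675, 0.738, 0.0]
force: [0.0, -0.4, -0.2]
width: 0.0898
t: 1.87
position: [0.5018, -0.061, 0.3805]
ee_rot: [-0.0, 0.742, 0.67, 0.0]
force: [1.4, 0.6, -0.2]
width: 0.0901
```

View pics/w1b.png

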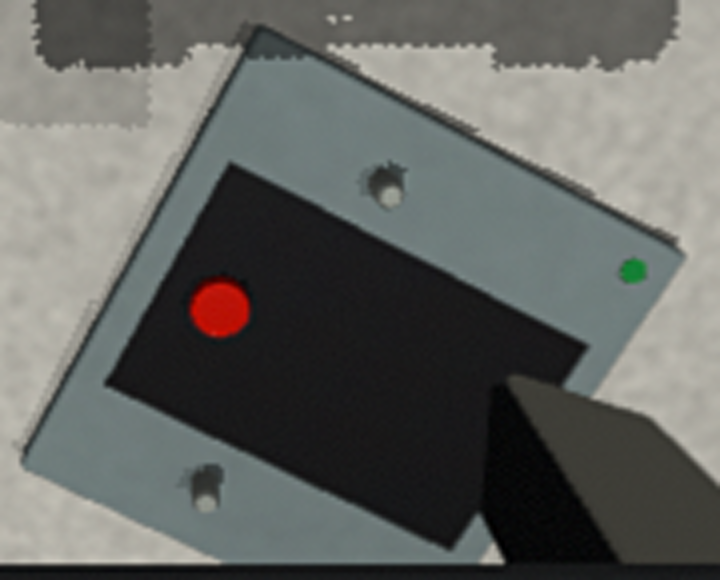

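```bash
python3 - <<'E'
from h import *
import pickle
np.set_printoptions(precision=4,suppress=True)
o1=pickle.load(open('o_w1.pkl','rb'))
W=[((-20,56,27),(391,196)),((-20,-56,27),(206,502)),((-45,0,19),(220,309)),((-75,80,12),(260,26)),((-75,-80,12),(24,462)),((75,80,12),(684,253))]
W=[(a,un(b,(280,145),4)) for a,b in W]
r=fit([('wrist',o1,W)],[0.56,0.28,-.04]); print(r.x,np.degrees(r.x[2]),np.round(r.fun,1))
r=fit([('wrist',o1,W)],[0.56,0.28,-.04,0]); print(r.x,np.degrees(r.x[2]),np.round(r.fun,1))
o=status.observe(); im=eyes.camera('wrist'); cv2.imwrite('pics/w2.png',im[:,:,::-1]);pickle.dump(o,open('o_w2.pkl','wb'))
plan([traytcp([.560,-.255,0],-6.2,0,.1)])
E
```

```text
[ 0.563   0.2822 -0.0459] -2.6289570503531845 [-0.1 -0.3 -0.   0.1  0.  -0.1  0.  -0.4 -1.7  1.4  1.6  0.1]
[ 0.5644  0.2808 -0.0458 -0.0055] -2.626944482624369 [-0.4 -0.1  0.3 -0.8  0.3 -0.3  0.2  0.5 -0.7  0.6  0.2  0.1]
t [-178.   -92.9   59.6] a [-20.01   0.28  -0.31] |t| 209.4
```

View pics/w2.png

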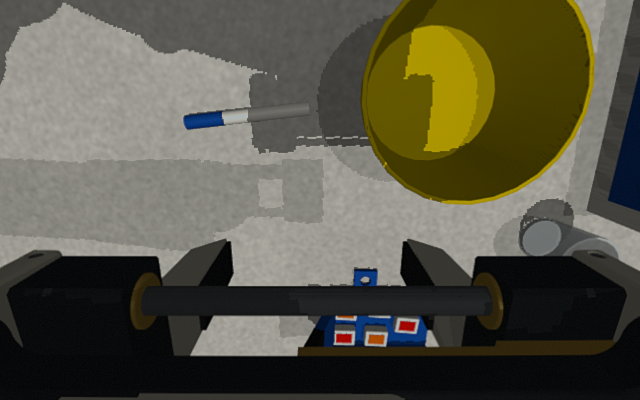

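The wrist view shows the bin rim, the marker at (245,117), and the tray partly hidden below at (370,320). On to the pre-grasp.

```bash

python3 -m pendant '[{"tx":-36,"ty":-19,"tz":0,"ax":-4,"ay":0,"az":0,"fingers":90},{"tx":-72,"ty":-38,"tz":5,"ax":-8,"ay":0,"az":0,"fingers":90},{"tx":-107,"ty":-56,"tz":15,"ax":-12,"ay":0,"az":0,"fingers":90},{"tx":-143,"ty":-75,"tz":30,"ax":-16,"ay":0,"az":0,"fingers":90},{"tx":-178,"ty":-93,"tz":50,"ax":-20,"ay":0,"az":0,"fingers":90}]'; python3 log.py
python3 -m pendant '[{"tx":0,"ty":0,"tz":8,"ax":0,"ay":0,"az":0,"fingers":90}]'; python3 log.py
python3 - <<'E'
from h import *
import pickle
o=status.observe(); im=eyes.camera('wrist'); cv2.imwrite('pics/w3.png',im[:,:,::-1]);pickle.dump(o,open('o_w3.pkl','wb'))
im=eyes.camera('side'); cv2.imwrite('pics/s3.png',cv2.resize(im[120:330,180:420,::-1],None,fx=3,fy=2.8))
plan([traytcp([.560,-.255,0],-6.2,0,.0)])
c,s=np.cos(np.radians(-6.2)),np.sin(np.radians(-6.2))
for n,P in dict(gp=(-.085,0,.078),tl=(-.093,.025,.101),tr=(-.093,-.025,.101),hl=(-.02,.056,.004)).items(): print(n,proj('wrist',[[.56+c*P[0]-s*P[1],-.255+s*P[0]+c*P[1],P[2]]],o))
E
```

```text
t: 2.33
position: [0.3986, -0.2164, 0.3381]
ee_rot: [0.122, 0.732, 0.661, 0.112]
force: [1.5, 2.4, 0.3]
width: 0.0901
t: 2.42
position: [0.399, -0.2188, 0.3298]
ee_rot: [0.121, 0.734, 0.659, 0.111]
force: [-0.4, -0.0, -0.5]
width: 0.0904
t [-23.4 -12.5 103.4] a [-1.31 -0.41  0.23] |t| 106.7
gp [[306.48637794 230.80474447]]
tl [[305.07376824 210.85249469]]
tr [[305.67675966 274.0474102 ]]
hl [[345.55385968 145.65060838]]
```

View pics/w3.png

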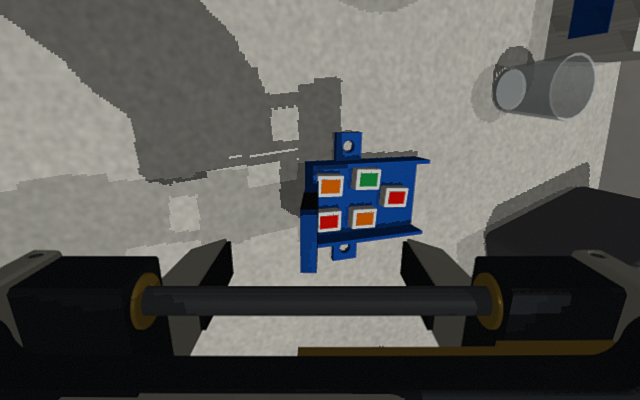

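View pics/s3.png

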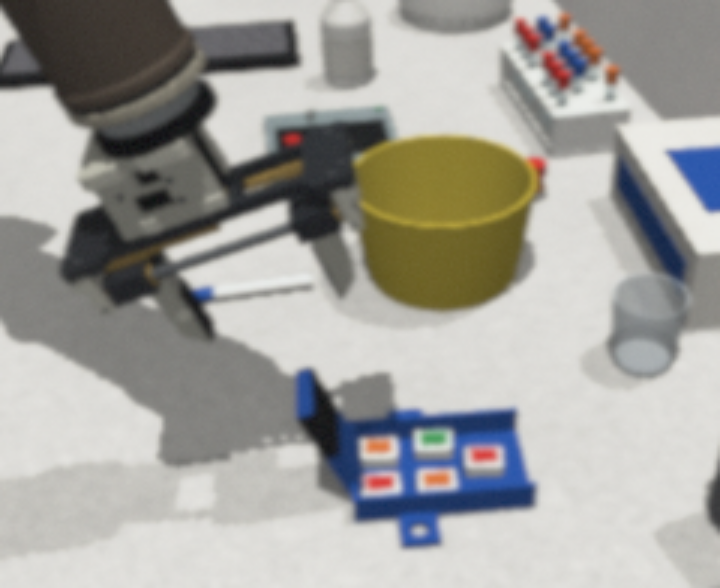

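```bash
python3 - <<'E'
from h import *
import pickle
o=pickle.load(open('o_w3.pkl','rb'))
W=[((-20,56,4),(348,146)),((-20,-56,4),(344,248)),((65,42,26),(429,160)),((65,-42,26),(421,232)),((-93,-25,101),(306,273))]
r=fit([('wrist',o,W)],[.56,-.255,-.1]); print(r.x,np.degrees(r.x[2]),np.round(r.fun,1))
plan([traytcp([r.x[0],r.x[1],0],np.degrees(r.x[2]),0,.05),traytcp([r.x[0],r.x[1],0],np.degrees(r.x[2]),0,0)])
E
```

```text
[ 0.56113052 -0.25572279 -0.12030177] -6.892783619293346 [-0.8 -0.1 -0.7 -1.   0.3 -0.4  0.   1.9  0.8  0.2]
t [-21.7 -12.5  53.8] a [-1.31 -0.64  0.88] |t| 59.3
t [ 0. -0. 50.] a [0. 0. 0.] |t| 50.0
```

```bash

python3 -m pendant '[{"tx":-10,"ty":-5,"tz":20,"ax":-1.3,"ay":-0.5,"az":0.5,"fingers":90},{"tx":-22,"ty":-12,"tz":40,"ax":-1.3,"ay":-0.5,"az":0.5,"fingers":90},{"tx":-22,"ty":-12,"tz":54,"ax":-1.3,"ay":-0.5,"az":0.5,"fingers":90}]'
python3 -m pendant '[{"tx":0,"ty":0,"tz":20,"ax":0,"ay":0,"az":0,"fingers":90},{"tx":0,"ty":0,"tz":40,"ax":0,"ay":0,"az":0,"fingers":60},{"tx":0,"ty":0,"tz":50,"ax":0,"ay":0,"az":0,"fingers":50},{"tx":0,"ty":0,"tz":50,"ax":0,"ay":0,"az":0,"fingers":40}]'; python3 log.py
python3 - <<'E'
from h import *
import pickle
o=status.observe(); im=eyes.camera('wrist'); cv2.imwrite('pics/w4.png',im[:,:,::-1]);pickle.dump(o,open('o_w4.pkl','wb'))
im=eyes.camera('side'); cv2.imwrite('pics/s4.png',cv2.resize(im[200:330,220:420,::-1],None,fx=4,fy=4))
plan([traytcp([.561,-.2555,0],-6.5,0,.0)]); print(o['t'])
E
```

```text
t: 2.77
position: [0.4079, -0.2368, 0.2747]
ee_rot: [0.13, 0.733, 0.657, 0.116]
force: [0.8, 0.3, 0.3]
width: 0.09
t: 3.1
position: [0.4261, -0.2371, 0.2271]
ee_rot: [0.129, 0.733, 0.658, 0.117]
force: [0.4, 0.0, 0.0]
width: 0.0746
t [-2.3 -3.   0.1] a [ 0.1  -0.11  0.29] |t| 3.8
3.1
```

View pics/w4.png

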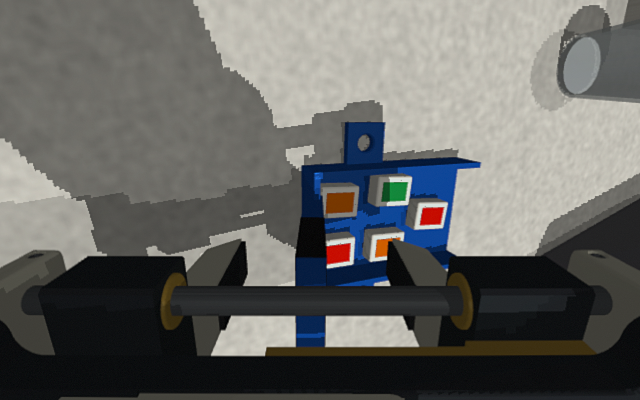

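View pics/s4.png

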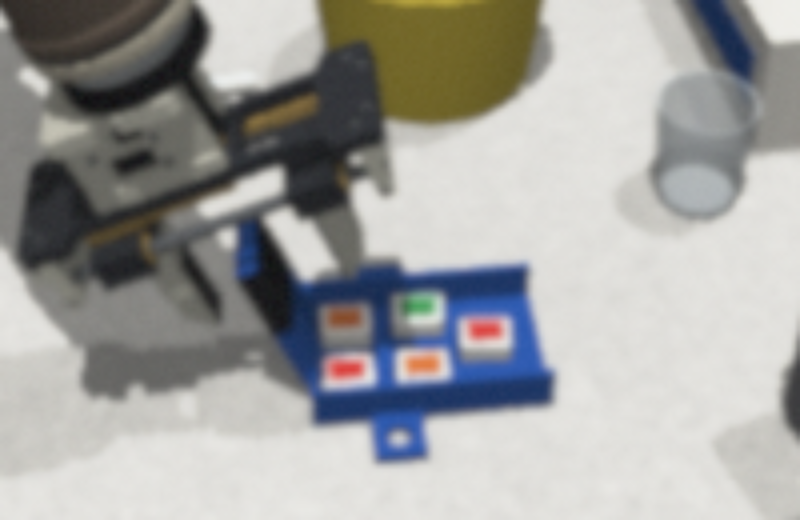

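```bash

python3 -m pendant '[{"tx":-2,"ty":-2,"tz":0,"ax":0,"ay":0,"az":0,"fingers":25},{"tx":-2,"ty":-2,"tz":0,"ax":0,"ay":0,"az":0,"fingers":20},{"tx":-2,"ty":-2,"tz":0,"ax":0,"ay":0,"az":0,"fingers":20},{"tx":-2,"ty":-2,"tz":0,"ax":0,"ay":0,"az":0,"fingers":5},{"tx":-2,"ty":-2,"tz":0,"ax":0,"ay":0,"az":0,"fingers":5}]'
python3 -m pendant '[{"tx":0,"ty":0,"tz":0,"ax":0,"ay":0,"az":0,"fingers":5},{"tx":0,"ty":0,"tz":0,"ax":0,"ay":0,"az":0,"fingers":5},{"tx":0,"ty":0,"tz":0,"ax":0,"ay":0,"az":0,"fingers":5},{"tx":0,"ty":0,"tz":0,"ax":0,"ay":0,"az":0,"fingers":5}]'; python3 log.py
cat kin.jsonl
```

```text
t: 3.62
position: [0.4226, -0.2402, 0.2283]
ee_rot: [0.131, 0.733, 0.657, 0.116]
force: [-0.5, 0.3, -0.1]
width: 0.0336
t: 3.95
position: [0.4225, -0.2403, 0.2279]
ee_rot: [0.13, 0.733, 0.657, 0.116]
force: [-0.7, -0.2, 2.2]
width: 0.0117
{"t": 0.15, "joint_pos": [-1.362605273637508, 0.435047464226855, 0.024972905985356016, 1.5738412774999615, -0.011617933786352895, 1.1339993572023768, -0.07507909908701256], "position": [0.1911046817046649, 0.5948972976328935, 0.40415283310205596], "ee_rot": [-4.4875504331697674e-05, 0.15479739701916348, 0.9879460689010934, -0.0005734153440984838], "force": [0.1183399285691261, -0.38659611043375, -0.25517565143270077]}
{"t": 0.15, "joint_pos": [-1.362605273637508, 0.435047464226855, 0.024972905985356016, 1.5738412774999615, -0.011617933786352895, 1.1339993572023768, -0.07507909908701256], "position": [0.1911046817046649, 0.5948972976328935, 0.40415283310205596], "ee_rot": [-4.4875504331697674e-05, 0.15479739701916348, 0.9879460689010934, -0.0005734153440984838], "force": [0.1183399285691261, -0.38659611043375, -0.25517565143270077]}
{"t": 0.15, "join
[... 3035 characters left out ...]
 0.25321989017172747, 1.218864197027901], "position": [0.4260574235449633, -0.23708644889351416, 0.22710960116063994], "ee_rot": [0.1287634544250335, 0.7326240871961491, 0.6581075891113416, 0.11651747001458171], "force": [0.4278725246612539, 0.010969634589941185, 0.049768286906159254]}
{"t": 3.95, "joint_pos": [0.2941518291114744, 0.40757707378126007, 0.2022901428066531, 2.2538625186650445, -0.9214631212677251, 0.25152923046457465, 1.2295708940897607], "position": [0.4225377574554238, -0.2403168324492192, 0.22791385327987412], "ee_rot": [0.13030899267041934, 0.7333894579354044, 0.6569975724761946, 0.11624826527231015], "force": [-0.7328688562632426, -0.20014880818201966, 2.2299026874837624]}
```

```bash
cat > kin.py <<'E'
from h import *
import json, itertools
def load():
    L=[json.loads(l) for l in open('kin.jsonl')]; L=L[2:]
    Q=np.array([l['joint_pos'] for l in L]); P=np.array([l['position'] for l in L]); E=[Rn.from_quat(np.array(l['ee_rot'])[[1,2,3,0]]).as_matrix() for l in L]
    return Q,P,E
def fk(q,par,sg):
    d1,L1,L2,L3,o1,o7,a1,a2,a3,a4=par
    def rz(a): c,s=np.cos(a),np.sin(a); return np.array([[c,-s,0],[s,c,0],[0,0,1]])
    def ry(a): c,s=np.cos(a),np.sin(a); return np.array([[c,0,s],[0,1,0],[-s,0,c]])
    R=rz(sg[0]*q[0]+o1); p=np.array([0,0,d1])+R@[a1,0,0]
    R=R@ry(q[1]); p=p+R@[a2,0,L1]; R=R@rz(sg[1]*q[2])@ry(q[3]); p=p+R@[a3,0,L2]
    R=R@rz(sg[2]*q[4])@ry(q[5]); p=p+R@[a4,0,L3]; R=R@rz(sg[3]*q[6]+o7); return p,R
def fitk():
    Q,P,E=load(); best=None
    for sg in itertools.product((1,-1),repeat=4):
      for o1 in (0,np.pi):
       for o7 in (0,np.pi/2,np.pi,-np.pi/2):
        def f(par):
            r=[]
            for q,p,e in zip(Q,P,E):
                pp,R=fk(q,par,sg); r+=[*(pp-p),*(.3*Rn.from_matrix(R.T@e).as_rotvec())]
            return r
        s=least_squares(f,[.3,.4,.4,.1,o1,o7,0,0,0,0],max_nfev=40,x_scale=[.1]*10)
        if best is None or s.cost<best[0]: best=(s.cost,s.x,sg,np.abs(s.fun).max())
    return best
if __name__=='__main__':
    b=fitk(); print(b); import pickle; pickle.dump((b[1],b[2]),open('kin.pkl','wb'))
E
python3 kin.py
```

```text
(np.float64(0.00017315422239920557), array([ 3.04801929e-01,  5.24927945e-01,  4.30826037e-01,  1.99298923e-01,
       -7.99399962e-02,  1.49289915e+00, -5.28873526e-03,  8.79478104e-04,
       -9.60911271e-03, -1.72683124e-02]), (-1, -1, -1, -1), np.float64(0.008238175044408767))
```

```bash

python3 -m pendant '[{"tx":0,"ty":3,"tz":-9,"ax":0,"ay":0,"az":0,"fingers":5},{"tx":0,"ty":7,"tz":-19,"ax":0,"ay":0,"az":0,"fingers":5},{"tx":0,"ty":10,"tz":-28,"ax":0,"ay":0,"az":0,"fingers":5},{"tx":0,"ty":13,"tz":-37,"ax":0,"ay":0,"az":0,"fingers":5}]'; python3 log.py
python3 - <<'E'
from h import *
import pickle
o=status.observe(); im=eyes.camera('wrist'); cv2.imwrite('pics/w5.png',im[:,:,::-1]);pickle.dump(o,open('o_w5.pkl','wb'))
im=eyes.camera('side'); cv2.imwrite('pics/s5.png',cv2.resize(im[180:330,220:420,::-1],None,fx=4,fy=4))
E
```

```text
t: 4.28
position: [0.4216, -0.24, 0.2671]
ee_rot: [0.13, 0.733, 0.657, 0.116]
force: [-0.0, 0.0, -2.3]
width: 0.0121
```

View pics/w5.png

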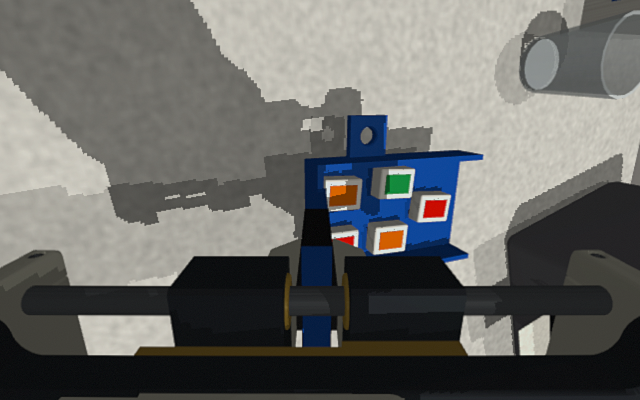

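View pics/s5.png

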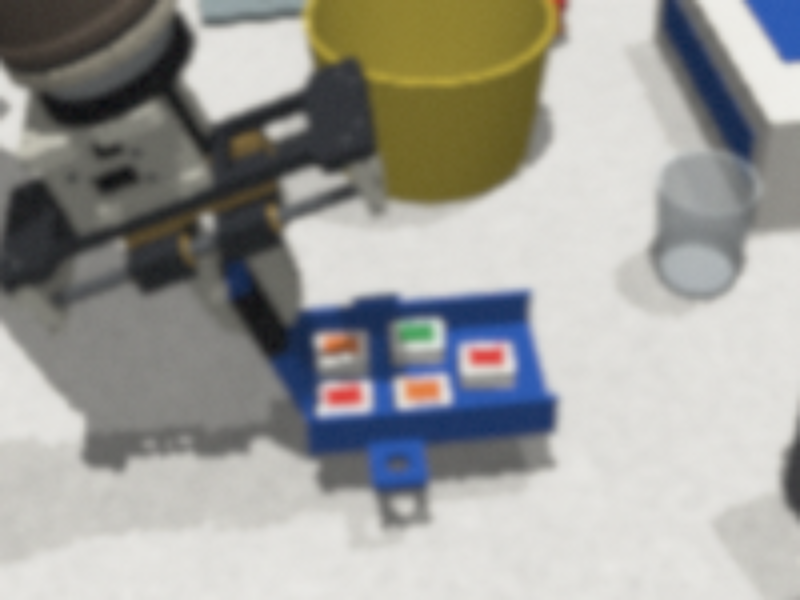

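```bash
cat > ik.py <<'E'
from kin import *
import pickle
par,sg=pickle.load(open('kin.pkl','rb'))
lo=np.array([-2.62,-.44,-1.27,.08,-1.32,.12,-2.74]);hi=np.array([2.62,2.09,1.32,2.57,4.46,2,2.74])
def ik(p,R,q0,m=.1):
    def f(q):
        pp,RR=fk(q,par,sg); return [*(pp-p)*20,*(Rn.from_matrix(RR.T@R).as_rotvec()*6),*(.01*(q-q0))]
    s=least_squares(f,np.clip(q0,lo+m+.01,hi-m-.01),bounds=(lo+m,hi-m)); pp,RR=fk(s.x,par,sg)
    return s.x,np.linalg.norm(pp-p)*1000,np.degrees(np.linalg.norm(Rn.from_matrix(RR.T@R).as_rotvec()))
E
python3 - <<'E'
from ik import *
np.set_printoptions(precision=2,suppress=True)
q0=np.array(status.observe()['joint_pos']); print(q0)
b=np.array([.625,.013])
LIP=np.array([65,0,4])/1000
for psi in (-40,-20,0,20,40,60,80,100):
  for th in (50,65,75):
    d=np.array([np.cos(np.radians(psi)),np.sin(np.radians(psi))])
    Rt=Rz(psi)@Rn.from_euler('y',th,degrees=True).as_matrix()
    lip=np.array([*(b-.02*d),.135]); org=lip-Rt@LIP
    p,R=traytcp(org,psi,th)
    best=min((ik(p,R,x) for x in (q0,np.array([-.4,.5,0,1.5,0,1.5,0]),np.array([0,.5,0,1.5,1,1.2,0]),np.array([0,.5,0,1.5,-1,1.2,0]))),key=lambda x:x[1]+3*x[2])
    print(psi,th,p,best[0],round(best[1],1),round(best[2],1))
E
```

```text
[ 0.15  0.34  0.37  2.23 -0.78  0.36  1.08]
-40 50 [0.64 0.   0.44] [-0.11  0.6   0.2   1.28 -0.37  1.72 -0.58] 0.0 0.0
-40 65 [ 0.7  -0.05  0.41] [ 0.42  0.91 -0.77  1.02 -0.    1.9  -0.98] 6.1 1.6
-40 75 [ 0.73 -0.08  0.39] [ 0.49  1.04 -0.89  0.97 -0.    1.9  -1.04] 29.3 7.8
-20 50 [0.64 0.01 0.44] [-0.13  0.64  0.15  1.22 -0.22  1.8  -0.32] 0.0 0.0
-20 65 [ 0.72 -0.02  0.41] [ 0.22  0.85 -0.48  1.03 -0.    1.9  -0.59] 29.8 8.0
-20 75 [ 0.76 -0.04  0.39] [ 0.27  0.95 -0.58  0.98 -0.    1.9  -0.65] 58.4 15.6
0 50 [0.64 0.01 0.44] [-0.16  0.65  0.11  1.19 -0.06  1.82 -0.05] 0.0 0.0
0 65 [0.72 0.01 0.41] [-0.08  0.81 -0.03  1.04 -0.    1.9  -0.11] 39.3 10.6
0 75 [0.77 0.01 0.39] [-0.08  0.89 -0.04  0.98 -0.    1.9  -0.11] 70.6 18.9
20 50 [0.64 0.02 0.44] [-0.2   0.64  0.08  1.21  0.11  1.79  0.22] 0.0 0.0
20 65 [0.72 0.05 0.41] [-0.39  0.84  0.43  1.03  0.    1.9   0.38] 31.8 8.6
20 75 [0.76 0.06 0.39] [-0.44  0.94  0.52  0.98  0.    1.9   0.44] 60.9 16.3
40 50 [0.64 0.03 0.44] [-0.23  0.6   0.04  1.28  0.26  1.7   0.49] 0.0 0.0
40 65 [0.7  0.07 0.41] [-0.61  0.91  0.75  1.02  0.    1.9   0.78] 9.5 2.6
40 75 [0.73 0.1  0.39] [-0.67  1.03  0.87  0.97  0.    1.9   0.85] 33.4 8.9
60 50 [0.63 0.03 0.44] [-0.25  0.55  0.01  1.37  0.39  1.57  0.73] 0.0 0.0
60 65 [0.67 0.1  0.41] [-0.39  0.74  0.05  1.16  0.5   1.83  0.68] 0.0 0.0
60 75 [0.7  0.14 0.39] [-0.73  0.97  0.73  1.01  0.22  1.87  0.97] 0.0 0.0
80 50 [0.63 0.03 0.44] [-0.26  0.49 -0.03  1.48  0.51  1.41  0.97] 0.0 0.0
80 65 [0.64 0.11 0.41] [-0.44  0.62  0.01  1.38  0.65  1.6   0.83] 0.0 0.0
80 75 [0.65 0.15 0.39] [-0.55  0.72  0.05  1.31  0.72  1.72  0.78] 0.0 0.0
100 50 [0.62 0.03 0.44] [-0.3   0.42  0.02  1.59  0.56  1.21  1.24] 0.0 0.0
100 65 [0.61 0.11 0.41] [-0.45  0.48 -0.04  1.61  0.8   1.36  0.96] 0.0 0.0
100 75 [0.6  0.15 0.39] [-0.57  0.56 -0.01  1.6   0.9   1.47  0.83] 0.0 0.0
```

```bash
python3 kin.py; cat > path.py <<'E'
from ik import *
np.set_printoptions(precision=2,suppress=True)
LIP=np.array([65,0,4])/1000
def lipTo(lip,psi,th):
    Rt=Rz(psi)@Rn.from_euler('y',th,degrees=True).as_matrix(); return np.array(lip)-Rt@LIP
LD=[.622,-.008]
WP=[([.555,-.25,.16],-6.5,-5),([.58,-.22,.17],15,-6),([.595,-.18,.17],38,-6),([.605,-.14,.165],61,-6),(lipTo([*LD,.15],85,-6),85,-6),
 *[(lipTo([*LD,z],85,th),85,th) for z,th in((.145,8),(.14,22),(.137,36),(.135,50),(.135,64),(.135,74))]]
E
python3 - <<'E'
from path import *
q=np.array(status.observe()['joint_pos'])
for w in WP:
    p,R=traytcp(*w); q,e,a=ik(p,R,q,.05); print(w[1:],np.round(w[0],3),np.round(p,3),q,round(e,1),round(a,1))
plan([traytcp(*w) for w in WP])
E
```

```text
(np.float64(0.00021109371175471206), array([ 3.07721463e-01,  5.27260557e-01,  4.31960262e-01,  2.02923396e-01,
       -7.88725417e-02,  1.49421410e+00, -5.86196852e-03,  1.65559988e-04,
       -8.25385201e-03, -1.72967777e-02]), (-1, -1, -1, -1), np.float64(0.008128436762930374))
(-6.5, -5) [ 0.56 -0.25  0.16] [ 0.4  -0.23  0.38] [ 0.11  0.09  0.43  2.21 -0.51  0.51  0.82] 0.0 0.0
(15, -6) [ 0.58 -0.22  0.17] [ 0.42 -0.26  0.38] [ 0.27  0.18  0.37  2.08 -0.67  0.74  1.37] 0.0 0.0
(38, -6) [ 0.59 -0.18  0.17] [ 0.47 -0.28  0.38] [ 0.36  0.31  0.3   1.9  -0.67  0.97  1.71] 0.0 0.0
(61, -6) [ 0.6  -0.14  0.17] [ 0.53 -0.28  0.38] [ 0.39  0.44  0.22  1.7  -0.59  1.17  1.95] 0.0 0.0
(85, -6) [ 0.62 -0.07  0.14] [ 0.6  -0.23  0.35] [ 0.33  0.58  0.13  1.52 -0.5   1.29  2.13] 0.0 0.0
(85, 8) [ 0.62 -0.07  0.15] [ 0.61 -0.18  0.4 ] [ 0.14  0.48  0.18  1.55 -0.31  1.2   1.92] 0.0 0.0
(85, 22) [ 0.62 -0.07  0.16] [ 0.61 -0.11  0.42] [-0.08  0.42  0.24  1.57 -0.07  1.16  1.65] 0.0 0.0
(85, 36) [ 0.62 -0.06  0.17] [ 0.62 -0.04  0.44] [-0.3   0.42  0.29  1.55  0.17  1.2   1.38] 0.0 0.0
(85, 50) [ 0.62 -0.05  0.18] [0.62 0.03 0.43] [-0.51  0.48  0.33  1.51  0.37  1.3   1.16] 0.0 0.0
(85, 64) [ 0.62 -0.04  0.19] [0.63 0.1  0.42] [-0.68  0.6   0.37  1.45  0.51  1.44  1.  ] 0.0 0.0
(85, 74) [ 0.62 -0.03  0.2 ] [0.64 0.15 0.39] [-0.77  0.7   0.4   1.4   0.59  1.54  0.92] 0.0 0.0
t [   5.3   12.7 -109.1] a [-4.83 -0.02  0.24] |t| 110.0
t [-26.9  29.3   5.7] a [ -0.99   9.26 -19.41] |t| 40.2
t [-28.7  33.9  16.6] a [  0.    10.08 -20.67] |t| 47.4
t [-38.1  38.6  24.4] a [  0.    10.08 -20.67] |t| 59.5
t [-43.1  59.8  57.8] a [  0.    10.52 -21.57] |t| 93.7
t [ -0.   69.  -15.2] a [14.  0. -0.] |t| 70.7
t [  0.   70.1 -14.8] a [14.  0.  0.] |t| 71.6
t [ -0.   71.3 -16.7] a [14.  0. -0.] |t| 73.2
t [ -0.   71.7 -17.7] a [14. -0. -0.] |t| 73.9
t [ -0.   71.2 -19.7] a [14.  0. -0.] |t| 73.9
t [  0.   50.4 -15.8] a [10. -0.  0.] |t| 52.8
```

```bash

python3 -m pendant '[{"tx":0,"ty":1,"tz":-9,"ax":-1,"ay":0,"az":0,"fingers":5},{"tx":1,"ty":4,"tz":-32,"ax":-2,"ay":0,"az":0,"fingers":5},{"tx":3,"ty":7,"tz":-62,"ax":-3,"ay":0,"az":0,"fingers":5},{"tx":4,"ty":10,"tz":-92,"ax":-4,"ay":0,"az":0,"fingers":5},{"tx":5,"ty":13,"tz":-109,"ax":-5,"ay":0,"az":0,"fingers":5}]'; python3 log.py
python3 -m pendant '[{"tx":-2,"ty":3,"tz":0,"ax":0,"ay":1,"az":-2,"fingers":5},{"tx":-8,"ty":9,"tz":2,"ax":0,"ay":3,"az":-6,"fingers":5},{"tx":-14,"ty":15,"tz":3,"ax":-1,"ay":5,"az":-10,"fingers":5},{"tx":-20,"ty":22,"tz":4,"ax":-1,"ay":7,"az":-15,"fingers":5},{"tx":-27,"ty":29,"tz":6,"ax":-1,"ay":9.3,"az":-19.4,"fingers":5}]'; python3 log.py
python3 -m pendant '[{"tx":-6,"ty":7,"tz":3,"ax":0,"ay":2,"az":-4,"fingers":5},{"tx":-12,"ty":14,"tz":7,"ax":0,"ay":4,"az":-8,"fingers":5},{"tx":-17,"ty":20,"tz":10,"ax":0,"ay":6,"az":-12.4,"fingers":5},{"tx":-23,"ty":27,"tz":13,"ax":0,"ay":8,"az":-16.5,"fingers":5},{"tx":-29,"ty":34,"tz":17,"ax":0,"ay":10,"az":-20.7,"fingers":5}]'; python3 log.py
python3 - <<'E'
from path import *
plan([traytcp(*w) for w in WP[3:5]])
o=status.observe(); im=eyes.camera('side'); cv2.imwrite('pics/s6.png',im[:,:,::-1]); print(o['joint_pos'])
E
```

```text
t: 4.8
position: [0.3963, -0.2328, 0.3757]
ee_rot: [0.163, 0.727, 0.651, 0.145]
force: [0.4, 0.1, -1.9]
width: 0.0119
t: 5.22
position: [0.4228, -0.2623, 0.3807]
ee_rot: [0.137, 0.589, 0.775, 0.18]
force: [0.7, 0.8, -3.1]
width: 0.0115
t: 5.63
position: [0.4673, -0.2807, 0.3801]
ee_rot: [0.1, 0.424, 0.877, 0.203]
force: [0.7, -0.6, -2.7]
width: 0.0116
t [-37.7  39.2  23. ] a [  0.08  10.06 -20.23] |t| 59.1
t [-43.1  59.8  57.8] a [  0.    10.52 -21.57] |t| 93.7
[ 0.27  0.32  0.42  1.91 -0.72  0.95  1.76]
```

View pics/s6.png

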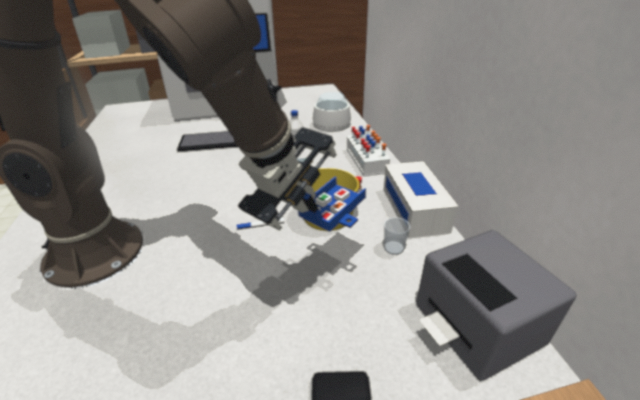

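The tray is held level at about (330,200) in front of the bin, with all five cartridges still in it. Next I'll swing the lip over the bin.

```bash

python3 -m pendant '[{"tx":-7,"ty":8,"tz":4,"ax":0,"ay":2,"az":-4,"fingers":5},{"tx":-15,"ty":16,"tz":9,"ax":0,"ay":4,"az":-8,"fingers":5},{"tx":-23,"ty":24,"tz":14,"ax":0,"ay":6,"az":-12.4,"fingers":5},{"tx":-30,"ty":31,"tz":18,"ax":0,"ay":8,"az":-16.5,"fingers":5},{"tx":-38,"ty":39,"tz":23,"ax":0,"ay":10,"az":-20.3,"fingers":5}]'; python3 log.py
python3 -m pendant '[{"tx":-8,"ty":11,"tz":10,"ax":0,"ay":2,"az":-4,"fingers":5},{"tx":-17,"ty":24,"tz":23,"ax":0,"ay":4,"az":-8.6,"fingers":5},{"tx":-26,"ty":37,"tz":36,"ax":0,"ay":6.4,"az":-13,"fingers":5},{"tx":-35,"ty":50,"tz":48,"ax":0,"ay":8.5,"az":-17.5,"fingers":5},{"tx":-43,"ty":60,"tz":58,"ax":0,"ay":10.5,"az":-21.6,"fingers":5}]'; python3 log.py
python3 - <<'E'
from path import *
WP.insert(7,None); WP=[w for w in WP if w]
plan([traytcp(*w) for w in WP[4:]])
# fine arc from here
o=status.observe(); im=eyes.camera('side'); cv2.imwrite('pics/s7.png',cv2.resize(im[100:300,200:450,::-1],None,fx=3,fy=3)); print(o['joint_pos'])
im=eyes.camera('top'); cv2.imwrite('pics/t7.png',cv2.resize(im[120:270,230:450,::-1],None,fx=3,fy=3))
E
```

```text
t: 6.1
position: [0.5262, -0.2825, 0.3767]
ee_rot: [0.057, 0.244, 0.943, 0.218]
force: [-0.2, -0.2, -2.4]
width: 0.0115
t: 6.52
position: [0.6033, -0.2329, 0.3505]
ee_rot: [0.011, 0.042, 0.973, 0.225]
force: [-0.6, -0.3, -3.7]
width: 0.0118
t [ 1.  -0.7 -0.9] a [0.03 0.12 0.09] |t| 1.5
t [ -0.   69.  -15.2] a [14.  0. -0.] |t| 70.7
t [  0.   70.1 -14.8] a [14.  0.  0.] |t| 71.6
t [ -0.   71.3 -16.7] a [14.  0. -0.] |t| 73.2
t [ -0.   71.7 -17.7] a [14. -0. -0.] |t| 73.9
t [ -0.   71.2 -19.7] a [14.  0. -0.] |t| 73.9
t [  0.   50.4 -15.8] a [10. -0.  0.] |t| 52.8
[ 0.26  0.58  0.24  1.54 -0.58  1.27  2.2 ]
```

View pics/s7.png

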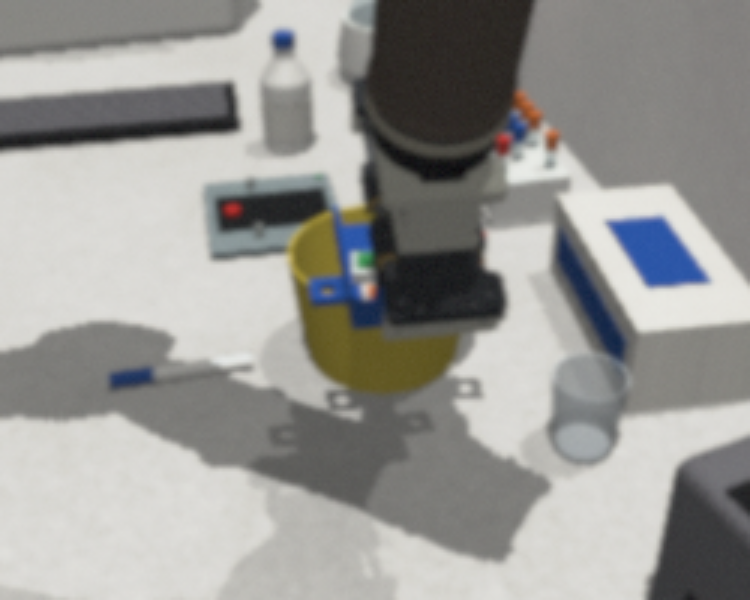

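View pics/t7.png

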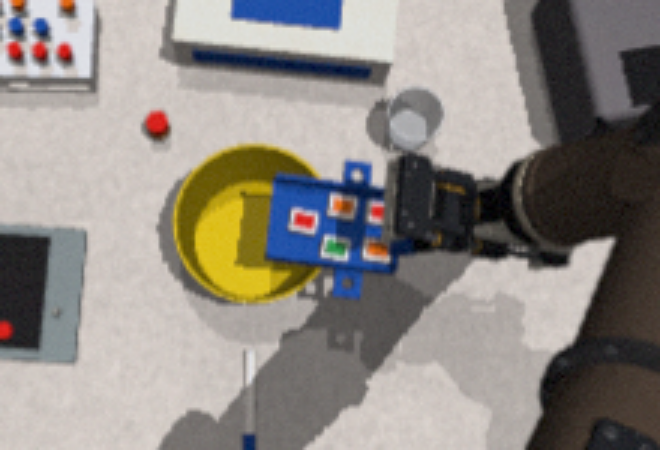

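```bash

python3 -m pendant '[{"tx":0,"ty":9,"tz":-1,"ax":2,"ay":0,"az":0,"fingers":5},{"tx":0,"ty":24,"tz":-4,"ax":5,"ay":0,"az":0,"fingers":5},{"tx":0,"ty":39,"tz":-8,"ax":8,"ay":0,"az":0,"fingers":5},{"tx":0,"ty":54,"tz":-12,"ax":11,"ay":0,"az":0,"fingers":5},{"tx":0,"ty":69,"tz":-15,"ax":14,"ay":0,"az":0,"fingers":5}]'; python3 log.py
python3 -m pendant '[{"tx":0,"ty":14,"tz":-2,"ax":2.8,"ay":0,"az":0,"fingers":5},{"tx":0,"ty":28,"tz":-5,"ax":5.6,"ay":0,"az":0,"fingers":5},{"tx":0,"ty":42,"tz":-8,"ax":8.4,"ay":0,"az":0,"fingers":5},{"tx":0,"ty":56,"tz":-12,"ax":11.2,"ay":0,"az":0,"fingers":5},{"tx":0,"ty":70,"tz":-15,"ax":14,"ay":0,"az":0,"fingers":5}]'; python3 log.py
python3 - <<'E'
from path import *
plan([traytcp(*w) for w in WP[6:]])
o=status.observe(); im=eyes.camera('top'); cv2.imwrite('pics/t8.png',cv2.resize(im[120:270,230:450,::-1],None,fx=3,fy=3))
E
```

```text
t: 7.03
position: [0.6067, -0.1792, 0.3956]
ee_rot: [0.007, 0.047, 0.994, 0.103]
force: [0.1, -0.2, -3.0]
width: 0.0118
t: 7.45
position: [0.6125, -0.1138, 0.4246]
ee_rot: [0.001, 0.047, 0.999, -0.018]
force: [-0.1, -0.1, -2.2]
width: 0.0121
t [-0.3  0.5  0.7] a [-0.09  0.19 -0.35] |t| 0.9
t [ -0.   71.3 -16.7] a [14.  0. -0.] |t| 73.2
t [ -0.   71.7 -17.7] a [14. -0. -0.] |t| 73.9
t [ -0.   71.2 -19.7] a [14.  0. -0.] |t| 73.9
t [  0.   50.4 -15.8] a [10. -0.  0.] |t| 52.8
```

View pics/t8.png

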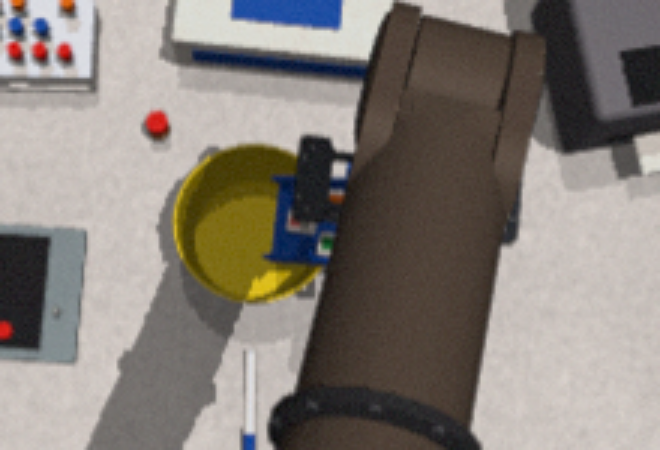

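At 22° the lip is still over the bin and the cartridges haven't slid. I'll keep tipping.

```bash

python3 -m pendant '[{"tx":0,"ty":14,"tz":-2,"ax":2.8,"ay":0,"az":0,"fingers":5},{"tx":0,"ty":28,"tz":-5,"ax":5.6,"ay":0,"az":0,"fingers":5},{"tx":0,"ty":43,"tz":-9,"ax":8.4,"ay":0,"az":0,"fingers":5},{"tx":0,"ty":57,"tz":-13,"ax":11.2,"ay":0,"az":0,"fingers":5},{"tx":0,"ty":71,"tz":-17,"ax":14,"ay":0,"az":0,"fingers":5}]'; python3 log.py
python3 -m pendant '[{"tx":0,"ty":14,"tz":-2,"ax":2.8,"ay":0,"az":0,"fingers":5},{"tx":0,"ty":29,"tz":-5,"ax":5.6,"ay":0,"az":0,"fingers":5},{"tx":0,"ty":43,"tz":-9,"ax":8.4,"ay":0,"az":0,"fingers":5},{"tx":0,"ty":57,"tz":-13,"ax":11.2,"ay":0,"az":0,"fingers":5},{"tx":0,"ty":72,"tz":-18,"ax":14,"ay":0,"az":0,"fingers":5}]'; python3 log.py
python3 -m pendant '[{"tx":0,"ty":14,"tz":-2,"ax":2.8,"ay":0,"az":0,"fingers":5},{"tx":0,"ty":29,"tz":-6,"ax":5.6,"ay":0,"az":0,"fingers":5},{"tx":0,"ty":43,"tz":-10,"ax":8.4,"ay":0,"az":0,"fingers":5},{"tx":0,"ty":57,"tz":-15,"ax":11.2,"ay":0,"az":0,"fingers":5},{"tx":0,"ty":71,"tz":-20,"ax":14,"ay":0,"az":0,"fingers":5}]'; python3 log.py
python3 - <<'E'
from path import *
plan([traytcp(*w) for w in WP[9:]])
o=status.observe(); im=eyes.camera('side'); cv2.imwrite('pics/s9.png',cv2.resize(im[100:300,200:450,::-1],None,fx=3,fy=3)); print(o['t'],o['joint_pos'])
im=eyes.camera('wrist'); cv2.imwrite('pics/w9.png',im[:,:,::-1])
E
```

```text
t: 7.92
position: [0.619, -0.0428, 0.4385]
ee_rot: [-0.005, 0.046, 0.989, -0.139]
force: [-0.8, -0.1, -3.0]
width: 0.0117
t: 8.33
position: [0.6258, 0.0308, 0.4357]
ee_rot: [-0.011, 0.045, 0.965, -0.259]
force: [0.4, 1.0, -2.2]
width: 0.0117
t: 8.75
position: [0.6324, 0.1022, 0.4172]
ee_rot: [-0.017, 0.043, 0.926, -0.374]
force: [0.4, 0.3, -2.7]
width: 0.012
t [ 0.8  0.8 -0.2] a [ 0.03 -0.13 -0.25] |t| 1.1
t [  0.   50.4 -15.8] a [10. -0.  0.] |t| 52.8
8.75 [-0.76  0.61  0.56  1.49  0.41  1.42  1.1 ]
```

View pics/s9.png

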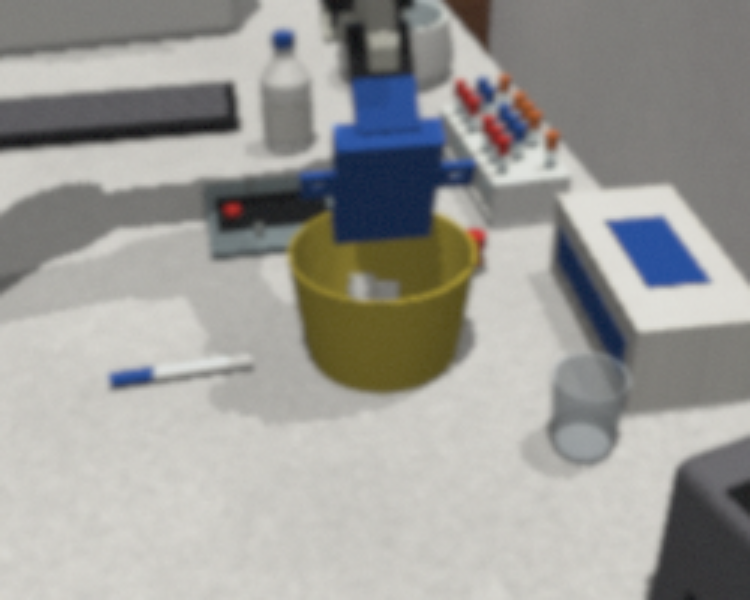

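View pics/w9.png

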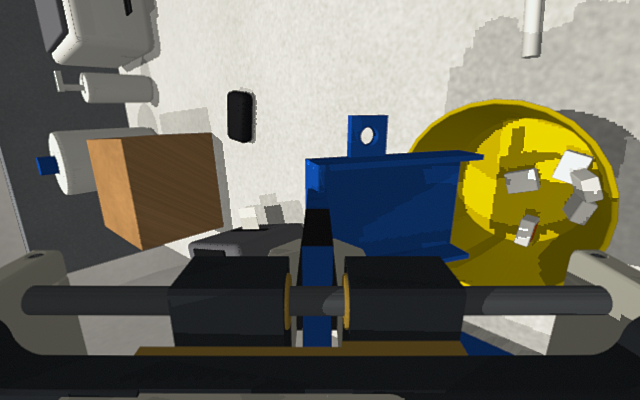

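The tray looks empty and the bin holds white blocks near (521,180), (573,166), (586,183), (579,207) and (527,231). I'll hold briefly and check again.

```bash

python3 -m pendant '[{"tx":0,"ty":13,"tz":-3,"ax":3,"ay":0,"az":0,"fingers":5},{"tx":0,"ty":25,"tz":-7,"ax":5,"ay":0,"az":0,"fingers":5},{"tx":0,"ty":25,"tz":-7,"ax":5,"ay":0,"az":0,"fingers":5},{"tx":0,"ty":25,"tz":-7,"ax":5,"ay":0,"az":0,"fingers":5}]'; python3 log.py
python3 - <<'E'
from path import *
im=eyes.camera('wrist'); cv2.imwrite('pics/w10.png',cv2.resize(im[80:290,290:640,::-1],None,fx=2.2,fy=2.2,interpolation=cv2.INTER_CUBIC))
E
```

```text
t: 9.18
position: [0.6348, 0.1256, 0.4047]
ee_rot: [-0.018, 0.041, 0.909, -0.414]
force: [0.1, 1.1, -2.2]
width: 0.0121
```

View pics/w10.png

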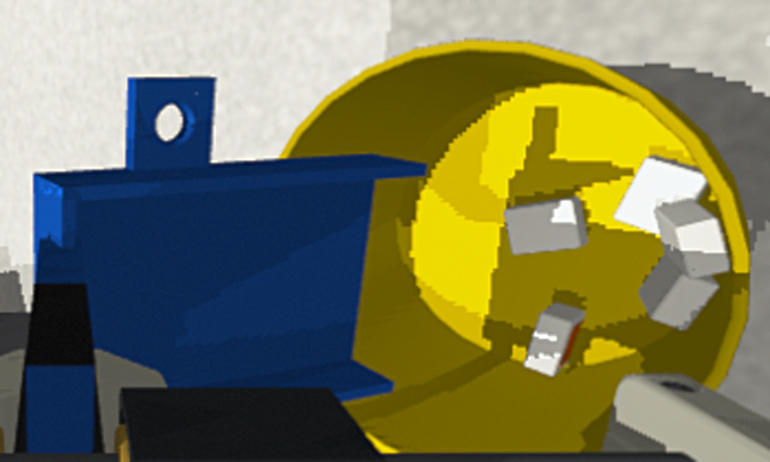

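All five cartridges are lying in the bin and the visible tray floor is empty. Now I'll measure the tray's pose in the hand from this view.

```bash

python3 - <<'E'
from path import *
o=status.observe(); pickle.dump(o,open('o_w11.pkl','wb')); im=eyes.camera('wrist'); cv2.imwrite('pics/w11.png',im[:,:,::-1])
cv2.imwrite('pics/w11a.png',cv2.resize(im[105:205,295:400,::-1],None,fx=6,fy=6,interpolation=cv2.INTER_CUBIC))
cv2.imwrite('pics/w11b.png',cv2.resize(im[140:270,400:500,::-1],None,fx=4.5,fy=4.5,interpolation=cv2.INTER_CUBIC))
q=o['joint_pos']; print(q)
WQ=[([.60,-.02,.25],85,45),([.57,.02,.28],75,20),([.55,.06,.28],55,0),([.55,.12,.27],35,0),([.55,.18,.25],15,0),([.555,.24,.23],-2.6,0),([.563,.282,.16],-2.6,0),([.563,.282,.06],-2.6,0),([.563,.282,.012],-2.6,0)]
for w in WQ:
    p,R=traytcp(*w); q,e,a=ik(p,R,q,.05); print(w[1:],np.round(p,3),q,round(e,1),round(a,1))
plan([traytcp(*w) for w in WQ])
E
```

```text
[-0.81  0.66  0.57  1.47  0.45  1.45  1.07]
(85, 45) [0.6  0.04 0.51] [-0.65  0.42  0.53  1.45  0.23  1.4   1.29] 0.0 0.0
(75, 20) [ 0.56 -0.03  0.54] [-0.46  0.26  0.56  1.54 -0.14  1.38  1.42] 0.0 0.0
(55, 0) [ 0.47 -0.05  0.51] [-0.42  0.05  0.6   1.87 -0.39  1.14  1.3 ] 0.0 0.0
(35, 0) [0.44 0.04 0.5 ] [-0.49 -0.08  0.38  2.02 -0.2   0.91  0.6 ] 0.0 0.0
(15, 0) [0.41 0.14 0.48] [-0.57 -0.07  0.14  2.07  0.06  0.8  -0.2 ] 0.0 0.0
(-2.6, 0) [0.42 0.25 0.46] [-0.74  0.05  0.04  1.99  0.28  0.84 -0.9 ] 0.0 0.0
(-2.6, 0) [0.42 0.29 0.39] [-0.79  0.18  0.04  2.03  0.35  0.7  -1.04] 0.0 0.0
(-2.6, 0) [0.42 0.29 0.29] [-0.84  0.33  0.11  2.13  0.45  0.45 -1.17] 0.0 0.0
(-2.6, 0) [0.42 0.29 0.24] [-0.89  0.42  0.17  2.17  0.5   0.33 -1.24] 0.0 0.0
t [  21.7 -133.5   -4.4] a [-23.95  -0.03  -0.27] |t| 135.3
t [ 42.6 -83.8   3.7] a [-24.94   2.18   9.84] |t| 94.1
t [ 77.4 -44.4  34. ] a [-19.8   -3.49  19.8 ] |t| 95.5
t [82.1 50.7 29.1] a [ 0.   -6.84 18.79] |t| 100.8
t [96.8 33.4 33.4] a [ 0.   -6.84 18.79] |t| 107.7
t [98.8 18.4 28. ] a [ 0.   -6.02 16.54] |t| 104.3
t [ 42.3 -18.2  67.9] a [0. 0. 0.] |t| 82.0
t [  0.  -34.2  94. ] a [0. 0. 0.] |t| 100.0
t [  0.  -16.4  45.1] a [0. 0. 0.] |t| 48.0
```

View pics/w11a.png

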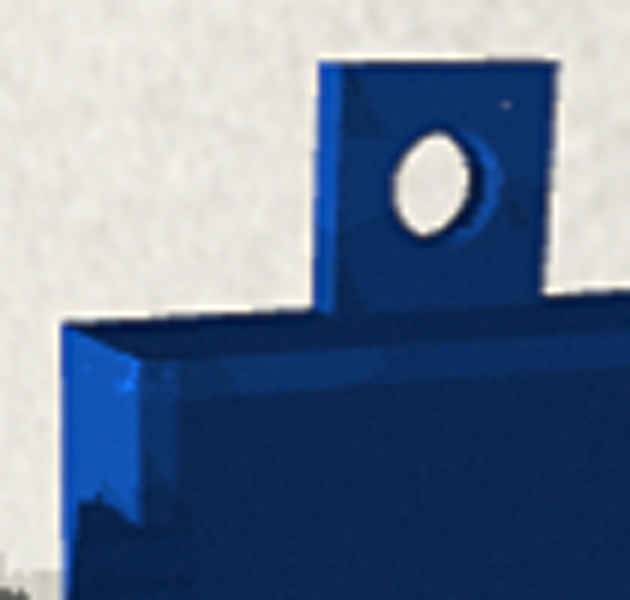

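View pics/w11b.png

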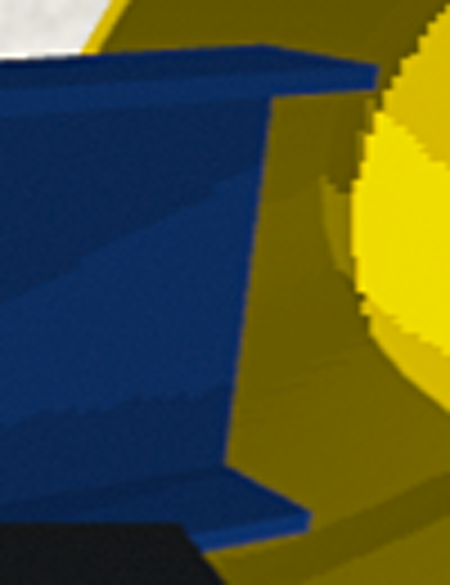

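```bash
cat > hand.py <<'E'
from h import *
import pickle
np.set_printoptions(precision=4,suppress=True)
Rrel0=Rtool(0,0).T   # tool<-tray
c=cal('wrist'); H=np.linalg.inv(c['hand_eye'])
def projtool(P):
    p=P@H[:3,:3].T+H[:3,3]; s=p[:,:2]/p[:,2:]; s=s*(1+c['k1']*(s**2).sum(1,keepdims=True)); return s@c['intrinsics'][:2,:2].T+c['intrinsics'][:2,2]
def pose(x): # x: dgp (mm, tray frame offset of actual grip point), rotvec deg tray frame
    R=Rrel0@Rn.from_rotvec(np.radians(x[3:6])).as_matrix(); return R,GO-R@(GP+np.array(x[:3])/1000)
def fith(pts,wr=1.,wp=2.):
    A=np.array([a for a,b in pts])/1000.; B=np.array([b for a,b in pts])
    def f(x):
        R,t=pose(x); return np.r_[(projtool(A@R.T+t)-B).ravel(), x[:3]/wp*.3, x[3:]/wr*.3]
    s=least_squares(f,np.zeros(6),loss='soft_l1'); return s.x,s.fun[:2*len(A)].reshape(-1,2)
E
python3 - <<'E'
from hand import *
A=[((-34,70,6),(343,62)),((-34,70,0),(318,62)),((-6,70,6),(558,62)),((-20,56,6),(446,186)),((-65,42,0),(63,325)),((-65,42,26),(138,358))]
B=[((65,42,0),(265,45)),((65,42,26),(378,66)),((65,38,26),(378,90)),((65,38,4),(270,97)),((65,-38,4),(225,465)),((65,-38,26),(310,515)),((65,-42,26),(310,530))]
pts=[(a,un(b,(295,105),6)) for a,b in A]+[(a,un(b,(400,140),4.5)) for a,b in B]
for wr,wp in((1,2),(100,100)):
    x,r=fith(pts,wr,wp); print(x); print(np.round(r,1).tolist())
pickle.dump(fith(pts,1,2)[0],open('x1.pkl','wb'))
E
```

```text
[-0.1882 -0.4246  0.7779 -0.4246 -0.0713 -0.3381]
[[-0.3, 0.3], [0.0, -0.0], [0.3, -0.0], [0.1, 0.3], [-0.4, -0.7], [0.3, 0.2], [-0.5, 0.3], [0.0, 0.1], [-0.8, 0.2], [1.4, -5.6], [0.1, 0.2], [0.4, -0.5], [-0.3, 0.7]]
[-0.1919 -0.4352  0.9153 -0.4377 -0.1083 -0.3424]
[[-0.3, 0.3], [0.0, 0.0], [0.3, -0.0], [0.1, 0.3], [-0.4, -0.8], [0.3, 0.2], [-0.5, 0.3], [0.0, 0.1], [-0.8, 0.2], [1.4, -5.6], [0.1, 0.2], [0.4, -0.5], [-0.3, 0.7]]
```

```bash

python3 -m pendant '[{"tx":3,"ty":-20,"tz":-1,"ax":-4,"ay":0,"az":0,"fingers":5},{"tx":8,"ty":-50,"tz":-1,"ax":-9,"ay":0,"az":0,"fingers":5},{"tx":13,"ty":-80,"tz":-2,"ax":-14,"ay":0,"az":0,"fingers":5},{"tx":18,"ty":-110,"tz":-3,"ax":-19,"ay":0,"az":0,"fingers":5},{"tx":22,"ty":-133,"tz":-4,"ax":-24,"ay":0,"az":0,"fingers":5}]'; python3 log.py
python3 -m pendant '[{"tx":8,"ty":-17,"tz":0,"ax":-5,"ay":0.4,"az":2,"fingers":5},{"tx":17,"ty":-34,"tz":1,"ax":-10,"ay":0.8,"az":4,"fingers":5},{"tx":26,"ty":-50,"tz":2,"ax":-15,"ay":1.3,"az":6,"fingers":5},{"tx":34,"ty":-67,"tz":3,"ax":-20,"ay":1.8,"az":8,"fingers":5},{"tx":43,"ty":-84,"tz":4,"ax":-25,"ay":2.2,"az":9.8,"fingers":5}]'; python3 log.py
python3 -m pendant '[{"tx":15,"ty":-9,"tz":7,"ax":-4,"ay":-0.7,"az":4,"fingers":5},{"tx":31,"ty":-18,"tz":14,"ax":-8,"ay":-1.4,"az":8,"fingers":5},{"tx":46,"ty":-27,"tz":20,"ax":-12,"ay":-2.1,"az":12,"fingers":5},{"tx":62,"ty":-36,"tz":27,"ax":-16,"ay":-2.8,"az":16,"fingers":5},{"tx":77,"ty":-44,"tz":34,"ax":-19.8,"ay":-3.5,"az":19.8,"fingers":5}]'; python3 log.py
python3 - <<'E'
from path import *
o=status.observe(); im=eyes.camera('side'); cv2.imwrite('pics/s12.png',im[:,:,::-1])
WQ=[([.55,.06,.28],55,0),([.55,.12,.27],35,0),([.55,.18,.25],15,0),([.555,.24,.23],-2.6,0),([.563,.282,.16],-2.6,0),([.563,.282,.06],-2.6,0)]
plan([traytcp(*w) for w in WQ]); print(o['joint_pos'])
E
```

```text
t: 9.7
position: [0.6043, 0.04, 0.5117]
ee_rot: [-0.007, 0.046, 0.976, -0.214]
force: [0.3, -0.7, -1.5]
width: 0.0118
t: 10.12
position: [0.5541, -0.0325, 0.5418]
ee_rot: [0.002, 0.133, 0.991, 0.003]
force: [-1.1, -0.4, -3.2]
width: 0.0115
t: 10.53
position: [0.4678, -0.0547, 0.5065]
ee_rot: [0.055, 0.3, 0.937, 0.168]
force: [-0.4, -1.1, -1.7]
width: 0.0119
t [-3.2  5.5 -0.8] a [ 0.52  0.17 -0.92] |t| 6.4
t [82.1 50.7 29.1] a [ 0.   -6.84 18.79] |t| 100.8
t [96.8 33.4 33.4] a [ 0.   -6.84 18.79] |t| 107.7
t [98.8 18.4 28. ] a [ 0.   -6.02 16.54] |t| 104.3
t [ 42.3 -18.2  67.9] a [0. 0. 0.] |t| 82.0
t [  0.  -34.2  94. ] a [0. 0. 0.] |t| 100.0
[-0.38  0.04  0.54  1.88 -0.38  1.1   1.26]
```

View pics/s12.png

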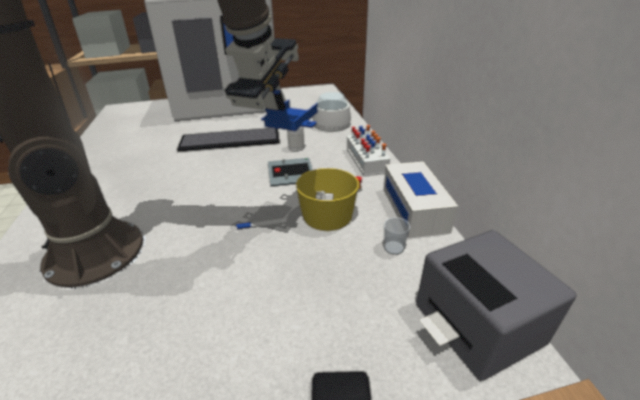

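The bin still stands in place with the cartridges inside, and the tray is in the air and empty. I'll continue to the base.

```bash

python3 -m pendant '[{"tx":14,"ty":11,"tz":5,"ax":0,"ay":-1.3,"az":3.6,"fingers":5},{"tx":30,"ty":22,"tz":11,"ax":0,"ay":-2.7,"az":7.2,"fingers":5},{"tx":46,"ty":33,"tz":17,"ax":0,"ay":-4,"az":10.8,"fingers":5},{"tx":63,"ty":45,"tz":23,"ax":0.2,"ay":-5.4,"az":14.4,"fingers":5},{"tx":79,"ty":56,"tz":28,"ax":0.5,"ay":-6.7,"az":18,"fingers":5}]'; python3 log.py
python3 -m pendant '[{"tx":19,"ty":7,"tz":6,"ax":0,"ay":-1.3,"az":3.8,"fingers":5},{"tx":39,"ty":13,"tz":13,"ax":0,"ay":-2.7,"az":7.5,"fingers":5},{"tx":58,"ty":20,"tz":20,"ax":0,"ay":-4,"az":11.3,"fingers":5},{"tx":77,"ty":27,"tz":27,"ax":0,"ay":-5.4,"az":15,"fingers":5},{"tx":97,"ty":33,"tz":33,"ax":0,"ay":-6.8,"az":18.8,"fingers":5}]'; python3 log.py
python3 -m pendant '[{"tx":20,"ty":4,"tz":5,"ax":0,"ay":-1.2,"az":3.3,"fingers":5},{"tx":40,"ty":7,"tz":11,"ax":0,"ay":-2.4,"az":6.6,"fingers":5},{"tx":60,"ty":11,"tz":17,"ax":0,"ay":-3.6,"az":9.9,"fingers":5},{"tx":80,"ty":15,"tz":22,"ax":0,"ay":-4.8,"az":13.2,"fingers":5},{"tx":99,"ty":18,"tz":28,"ax":0,"ay":-6,"az":16.5,"fingers":5}]'; python3 log.py
python3 - <<'E'
from path import *
o=status.observe(); pickle.dump(o,open('o_w13.pkl','wb')); im=eyes.camera('wrist'); cv2.imwrite('pics/w13.png',im[:,:,::-1])
WQ=[([.563,.282,.16],-2.6,0),([.563,.282,.06],-2.6,0)]
plan([traytcp(*w) for w in WQ]); print(o['joint_pos'])
E
```

```text
t: 11.0
position: [0.4401, 0.0436, 0.4996]
ee_rot: [0.081, 0.451, 0.876, 0.151]
force: [-0.3, -0.1, -2.5]
width: 0.0118
t: 11.42
position: [0.4185, 0.1469, 0.4791]
ee_rot: [0.107, 0.596, 0.784, 0.135]
force: [0.2, 0.7, -1.9]
width: 0.012
t: 11.83
position: [0.4176, 0.2496, 0.4585]
ee_rot: [0.127, 0.709, 0.684, 0.118]
force: [1.0, -0.0, -1.8]
width: 0.0118
t [ 35.3 -18.5  67.3] a [-0.11  0.13  0.53] |t| 78.2
t [  0.  -34.2  94. ] a [0. 0. 0.] |t| 100.0
[-0.76  0.08  0.01  1.94  0.32  0.89 -0.96]
```

View pics/w13.png

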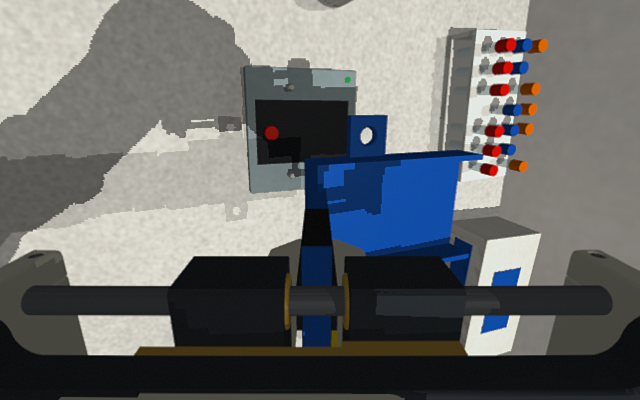

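Both pegs are visible, at about (291,87) and (296,172), with the switch at (272,132). I'll enlarge this for a second fit of the base pose.

```bash
python3 - <<'E'
import cv2
s=cv2.imread('pics/w13.png')
cv2.imwrite('pics/w13b.png',cv2.resize(s[60:200,235:365],None,fx=4.25,fy=4.25,interpolation=cv2.INTER_CUBIC) if 0 else cv2.resize(s[60:200,235:365],None,fx=4,fy=4,interpolation=cv2.INTER_CUBIC))
E
```

```text
(no output)
```

View pics/w13b.png

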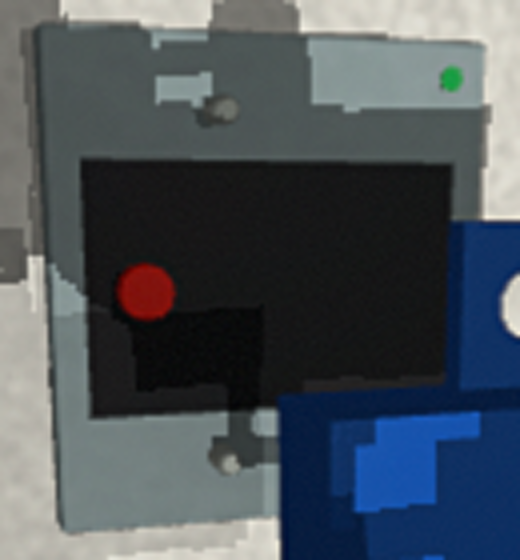

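```bash
python3 - <<'E'
from hand import *
o=pickle.load(open('o_w13.pkl','rb')); o1=pickle.load(open('o_w1.pkl','rb'))
W=[((-20,56,27),(226,109)),((-20,-56,27),(230,462)),((-45,0,19),(147,292)),((-75,80,12),(42,25)),((75,80,12),(483,43)),((-75,-80,12),(67,527))]
W=[(a,un(b,(235,60),4)) for a,b in W]
for sub in (W,W[:3]):
  r=fit([('wrist',o,sub)],[0.56,0.28,-.04]); print(r.x,np.degrees(r.x[2]),np.round(r.fun,1))
r=fit([('wrist',o,W)],[0.56,0.28,-.04,0]); print(r.x,np.degrees(r.x[2]),np.round(r.fun,1))
W1=[((-20,56,27),(391,196)),((-20,-56,27),(206,502)),((-45,0,19),(220,309)),((75,80,12),(684,253))]
W1=[(a,un(b,(280,145),4)) for a,b in W1]
r=fit([('wrist',o,W),('wrist',o1,W1)],[0.56,0.28,-.04]); print(r.x,np.degrees(r.x[2]))
r=fit([('wrist',o,W),('wrist',o1,W1)],[0.56,0.28,-.04,0]); print(r.x,np.degrees(r.x[2]))
E
```

```text
[ 0.5633  0.2812 -0.0456] -2.6150245606955154 [ 0.6 -0.1  0.5  0.5  0.2  0.2 -1.4 -0.9  1.1 -0.5 -1.2  2.1]
[ 0.5628  0.2815 -0.0452] -2.588158462684239 [ 0.1 -0.3  0.1  0.4 -0.2  0. ]
[ 0.5655  0.2809 -0.0457 -0.0083] -2.6207995418157397 [ 0.4  0.3  0.4 -0.8  0.5 -0.3 -0.6 -0.1 -0.2  0.2 -0.5  0.5]
[ 0.563   0.2816 -0.0438] -2.511802963799212
[ 0.5646  0.2808 -0.0453 -0.0058] -2.596015737388114
```

```bash
cat >> hand.py <<'E'
import json
L=[json.loads(l) for l in open('kin.jsonl')]; G=[l for l in L if l['t']==3.95][0]
Rg=Rn.from_quat(np.array(G['ee_rot'])[[1,2,3,0]]).as_matrix()
x1=pickle.load(open('x1.pkl','rb'))
def seat(pos,yaw):
    """TCP pose for tray origin at pos & yaw, level as at grasp; in-hand yaw taken nominal+x1 yaw"""
    # yaw of tool horizontally: heading of tool x axis = tray y
    R0=Rtool(yaw-x1[5]*1.0); 
    h=np.degrees(np.arctan2(-Rg[0,0],Rg[1,0])); h0=np.degrees(np.arctan2(-R0[0,0],R0[1,0]))
    R=Rz(h0-h)@Rg
    p=np.array(pos)+Rz(yaw)@(GP+x1[:3]/1000)-R@GO
    p[2]=G['position'][2]+pos[2]   # height from the grasp
    return p,R
E
python3 - <<'E'
from hand import *
print(step(*[Rg.T@np.zeros(3),Rtool(-6.5)],np.zeros(3),Rg))
print(seat([.563,.2815,.055],-2.6), traytcp([.563,.2815,.055],-2.6))
plan([seat([.563,.2815,.12],-2.6),seat([.563,.2815,.055],-2.6)])
E
```

```text
(array([0., 0., 0.]), array([-0.11,  0.03, -0.2 ]))
(array([0.4232, 0.2872, 0.2829]), array([[ 0.0395,  0.9383,  0.3436],
       [ 0.9992, -0.0368, -0.0142],
       [-0.0007,  0.3439, -0.939 ]])) (array([0.4237, 0.2878, 0.2826]), array([[ 0.0454,  0.9387,  0.3417],
       [ 0.999 , -0.0426, -0.0155],
       [ 0.    ,  0.342 , -0.9397]]))
t [ 34.3 -32.4 104.5] a [-0.22  0.21  0.2 ] |t| 114.7
t [  0.  -22.4  61. ] a [0. 0. 0.] |t| 65.0
```

```bash

python3 -m pendant '[{"tx":8,"ty":-5,"tz":16,"ax":0,"ay":0,"az":0,"fingers":5},{"tx":16,"ty":-12,"tz":42,"ax":0,"ay":0,"az":0,"fingers":5},{"tx":25,"ty":-20,"tz":68,"ax":0,"ay":0,"az":0,"fingers":5},{"tx":31,"ty":-27,"tz":90,"ax":0,"ay":0,"az":0,"fingers":5},{"tx":34,"ty":-32,"tz":104,"ax":-0.2,"ay":0.2,"az":0.2,"fingers":5}]'; python3 log.py
python3 -m pendant '[{"tx":0,"ty":-5,"tz":14,"ax":0,"ay":0,"az":0,"fingers":5},{"tx":0,"ty":-12,"tz":32,"ax":0,"ay":0,"az":0,"fingers":5},{"tx":0,"ty":-18,"tz":49,"ax":0,"ay":0,"az":0,"fingers":5},{"tx":0,"ty":-22,"tz":61,"ax":0,"ay":0,"az":0,"fingers":5},{"tx":0,"ty":-22,"tz":61,"ax":0,"ay":0,"az":0,"fingers":5}]'; python3 log.py
python3 - <<'E'
from hand import *
o=status.observe(); pickle.dump(o,open('o_w14.pkl','wb')); im=eyes.camera('wrist'); cv2.imwrite('pics/w14.png',im[:,:,::-1])
cv2.imwrite('pics/w14b.png',cv2.resize(im[60:210,290:500,::-1],None,fx=3.8,fy=3.8,interpolation=cv2.INTER_CUBIC))
im=eyes.camera('top'); cv2.imwrite('pics/t14.png',cv2.resize(im[170:260,190:290,::-1],None,fx=6,fy=6,interpolation=cv2.INTER_CUBIC))
im=eyes.camera('side'); cv2.imwrite('pics/s14.png',cv2.resize(im[110:210,240:370,::-1],None,fx=6,fy=6,interpolation=cv2.INTER_CUBIC))
plan([seat([.563,.2815,.055],-2.6)])
E
```

```text
t: 12.3
position: [0.4238, 0.2821, 0.3472]
ee_rot: [0.126, 0.708, 0.684, 0.119]
force: [0.0, 0.5, -2.2]
width: 0.0116
t: 12.72
position: [0.4238, 0.2811, 0.2823]
ee_rot: [0.127, 0.708, 0.684, 0.118]
force: [0.3, -0.2, -2.1]
width: 0.0116
t [ 4.9 -2.   1.5] a [ 0.01 -0.02  0.26] |t| 5.5
```

View pics/w14b.png

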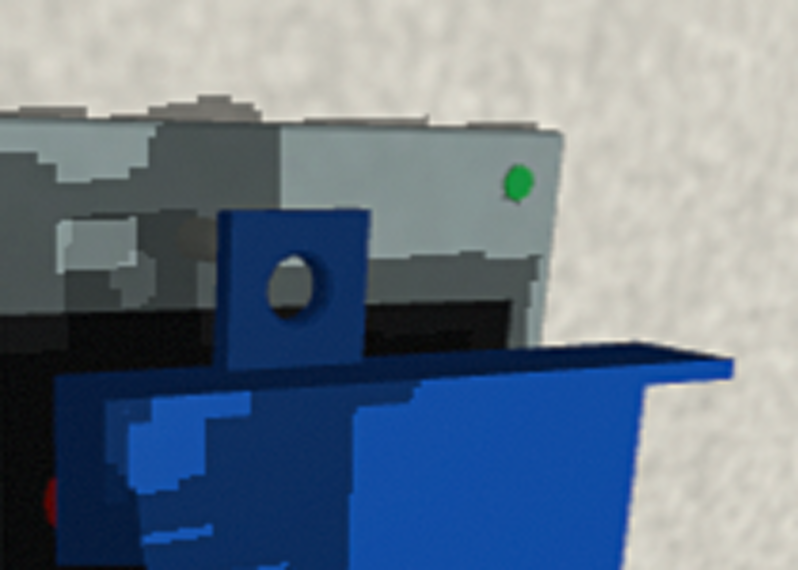

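View pics/t14.png

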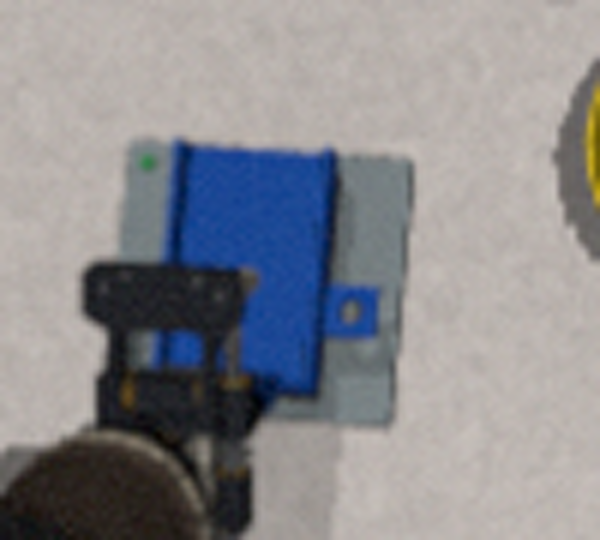

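View pics/s14.png

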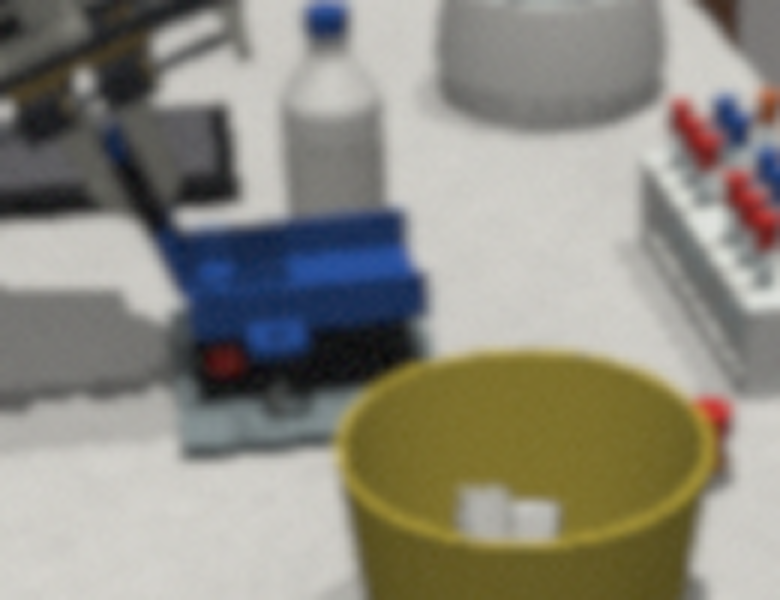

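```bash

python3 -m pendant '[{"tx":3,"ty":-3,"tz":5,"ax":0,"ay":0,"az":0.2,"fingers":5},{"tx":5,"ty":-6,"tz":13,"ax":0,"ay":0,"az":0.2,"fingers":5},{"tx":5,"ty":-9,"tz":19,"ax":0,"ay":0,"az":0.2,"fingers":5},{"tx":5,"ty":-9,"tz":20,"ax":0,"ay":0,"az":0.2,"fingers":5},{"tx":5,"ty":-9,"tz":20,"ax":0,"ay":0,"az":0.2,"fingers":5}]'; python3 log.py
python3 - <<'E'
from hand import *
o=status.observe(); pickle.dump(o,open('o_w15.pkl','wb')); im=eyes.camera('wrist'); cv2.imwrite('pics/w15.png',im[:,:,::-1])
cv2.imwrite('pics/w15b.png',cv2.resize(im[90:190,320:420,::-1],None,fx=6,fy=6,interpolation=cv2.INTER_CUBIC))
im=eyes.camera('top'); cv2.imwrite('pics/t15.png',cv2.resize(im[190:240,210:270,::-1],None,fx=10,fy=10,interpolation=cv2.INTER_CUBIC))
plan([seat([.563,.2815,.035],-2.6)])
x=x1; R,t=pose(x)
print('hole top, bottom px', projtool(np.array([[-.02,.056,.006],[-.02,.056,0.]])@R.T+t))
print(proj('wrist',np.array([[-.02,.056,.027]])@Rz(-2.6).T+[.563,.2815,0],o))
E
```

```text
t: 13.28
position: [0.422, 0.2873, 0.2614]
ee_rot: [0.126, 0.709, 0.683, 0.12]
force: [-0.3, 0.1, -2.4]
width: 0.0114
t [-0.2  1.1 -0.5] a [-0.07  0.01  0.1 ] |t| 1.2
hole top, bottom px [[368.139  137.3481]
 [364.0507 136.5496]]
[[362.2644 134.6571]]
```

View pics/w15b.png

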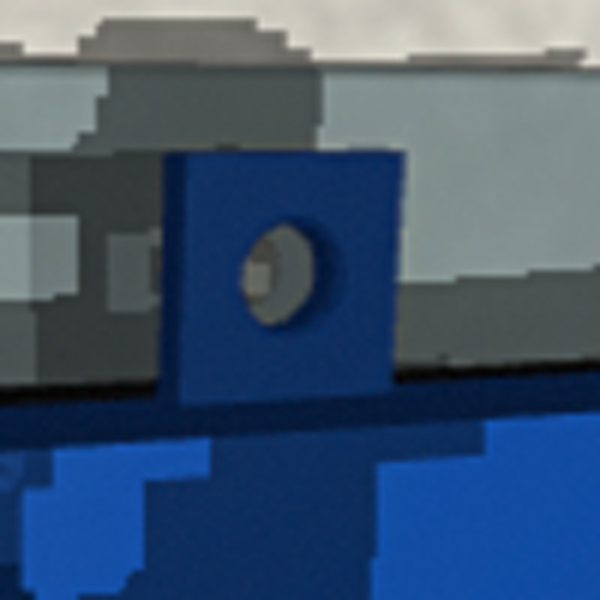

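View pics/t15.png

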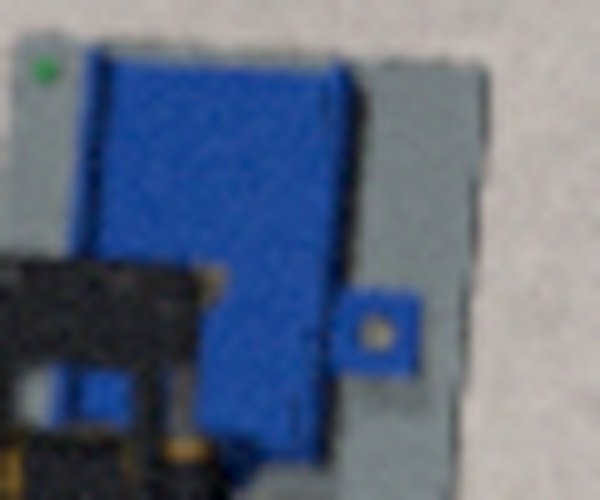

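```bash
python3 - <<'E'
from hand import *
print(x1); R,t=pose(x1); P=np.array([[-34,70,6],[-6,70,6],[-20,56,6],[65,42,26.]])/1000
print(projtool(P@R.T+t)); print(c['hand_eye'])
print(un((446,186),(295,105),6))
E
```

```text
[-0.1882 -0.4246  0.7779 -0.4246 -0.0713 -0.3381]
[[350.4871 116.6871]
 [387.0037 116.3198]
 [368.1398 137.3484]
 [482.8114 155.8025]]
[[ 0.0003 -0.9555 -0.295   0.08  ]
 [ 1.      0.0003  0.0001  0.0008]
 [ 0.     -0.295   0.9555  0.0206]
 [ 0.      0.      0.      1.    ]]
(368.9166666666667, 135.58333333333334)
```

```bash
python3 - <<'E'
from cell import eyes
import numpy as np
np.set_printoptions(precision=5,suppress=True)
A=np.array([eyes.get_calibration('wrist')['hand_eye'] for _ in range(6)]); print(A[:,:3,3]); print(A[:,:,2])
print(np.array([eyes.get_calibration('top')['t'] for _ in range(4)]))
E
```

```text
[[0.07998 0.0008  0.02058]
 [0.07998 0.0008  0.02058]
 [0.07998 0.0008  0.02058]
 [0.07998 0.0008  0.02058]
 [0.07998 0.0008  0.02058]
 [0.07998 0.0008  0.02058]]
[[-0.29502  0.00006  0.95549  0.     ]
 [-0.29502  0.00006  0.95549  0.     ]
 [-0.29502  0.00006  0.95549  0.     ]
 [-0.29502  0.00006  0.95549  0.     ]
 [-0.29502  0.00006  0.95549  0.     ]
 [-0.29502  0.00006  0.95549  0.     ]]
[[-0.0248   0.60906  1.25087]
 [-0.0248   0.60906  1.25087]
 [-0.0248   0.60906  1.25087]
 [-0.0248   0.60906  1.25087]]
```

```bash
python3 - <<'E'
from cell import eyes
import numpy as np
np.set_printoptions(precision=5,suppress=True)
print(eyes.get_calibration('wrist')['hand_eye'],np.array([eyes.get_calibration('top')['t'] for _ in range(2)]))
E
```

```text
[[ 0.00034 -0.95549 -0.29502  0.07998]
 [ 1.       0.00034  0.00006  0.0008 ]
 [ 0.00004 -0.29502  0.95549  0.02058]
 [ 0.       0.       0.       1.     ]] [[-0.0248   0.60906  1.25087]
 [-0.0248   0.60906  1.25087]]
```

```bash
python3 - <<'E'
import cv2
s=cv2.imread('pics/w15.png')
a=s[118:154,345:391]; a=cv2.convertScaleAbs(a,alpha=1.6)
cv2.imwrite('pics/w15c.png',cv2.resize(a,None,fx=16,fy=16,interpolation=cv2.INTER_LANCZOS4))
E
```

```text
(no output)
```

View pics/w15c.png

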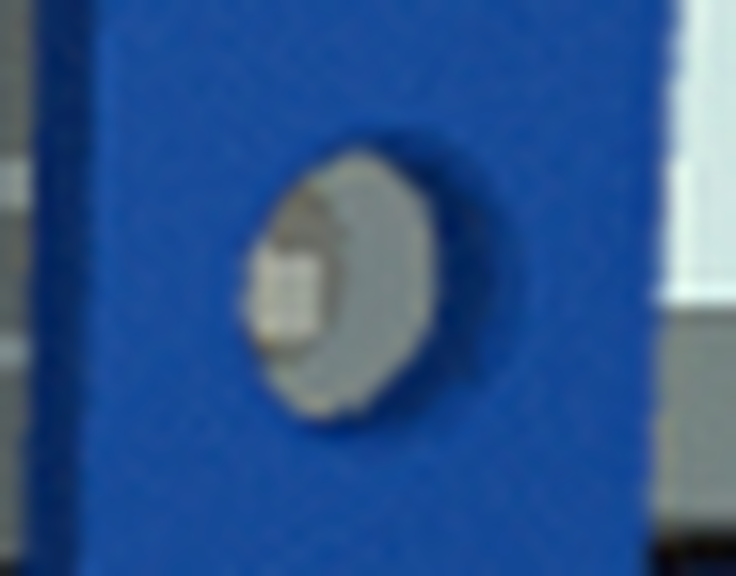

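```bash

python3 -m pendant '[{"tx":-0.4,"ty":-0.5,"tz":3,"ax":0,"ay":0,"az":0,"fingers":5},{"tx":-0.4,"ty":-1.5,"tz":5.5,"ax":0,"ay":0,"az":0,"fingers":5},{"tx":-0.4,"ty":-2.5,"tz":8,"ax":0,"ay":0,"az":0,"fingers":5},{"tx":-0.4,"ty":-3.3,"tz":10.5,"ax":0,"ay":0,"az":0,"fingers":5},{"tx":-0.4,"ty":-3.3,"tz":10.5,"ax":0,"ay":0,"az":0,"fingers":5}]'; python3 log.py
python3 - <<'E'
from hand import *
o=status.observe(); print(o['force'],o['wrist_torque'],o['position']-G['position']); im=eyes.camera('wrist'); cv2.imwrite('pics/w16.png',im[:,:,::-1])
a=cv2.convertScaleAbs(im[118:154,345:391,::-1],alpha=1.6)
cv2.imwrite('pics/w16c.png',cv2.resize(a,None,fx=16,fy=16,interpolation=cv2.INTER_LANCZOS4))
im=eyes.camera('top'); cv2.imwrite('pics/t16.png',cv2.resize(im[205:235,235:265,::-1],None,fx=18,fy=18,interpolation=cv2.INTER_CUBIC))
im=eyes.camera('side'); cv2.imwrite('pics/s16.png',cv2.resize(im[130:200,250:330,::-1],None,fx=8,fy=8,interpolation=cv2.INTER_CUBIC))
plan([seat([.563,.2815,.012],-2.6)])
E
```

```text
t: 13.8
position: [0.4227, 0.2869, 0.2506]
ee_rot: [0.126, 0.709, 0.683, 0.12]
force: [-0.4, -0.3, -1.4]
width: 0.0119
[-0.4044 -0.3421 -1.4389] [-0.1122  0.7654  0.0444] [0.0001 0.5272 0.0227]
t [ 0.2 -3.5 10.6] a [-0.06 -0.    0.09] |t| 11.2
```

View pics/w16c.png

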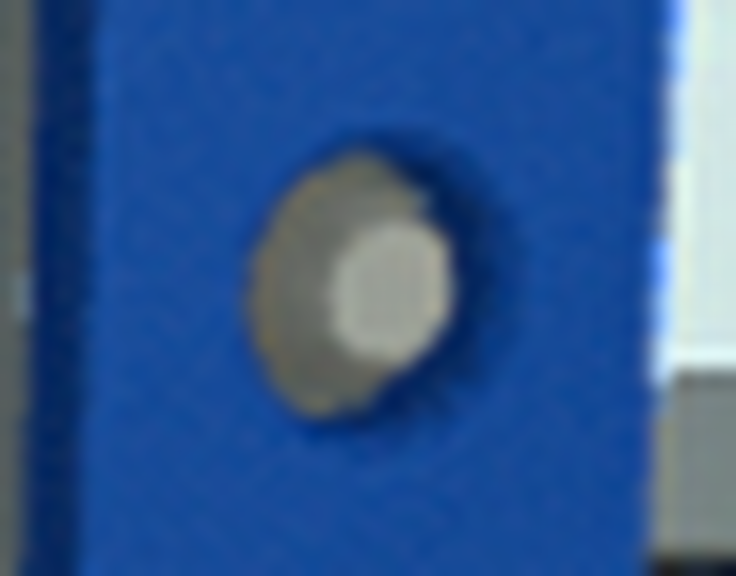

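View pics/t16.png

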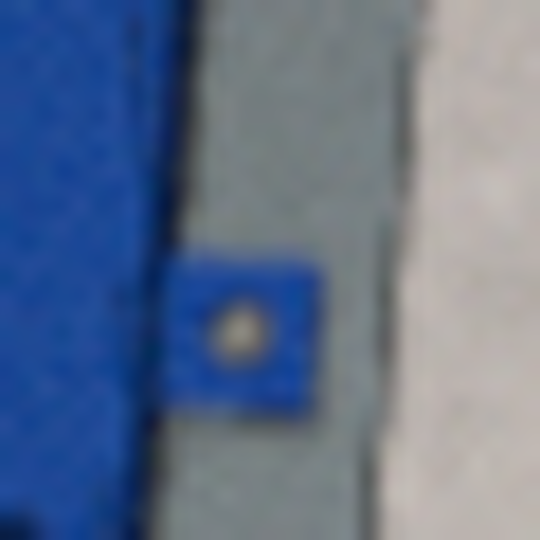

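View pics/s16.png

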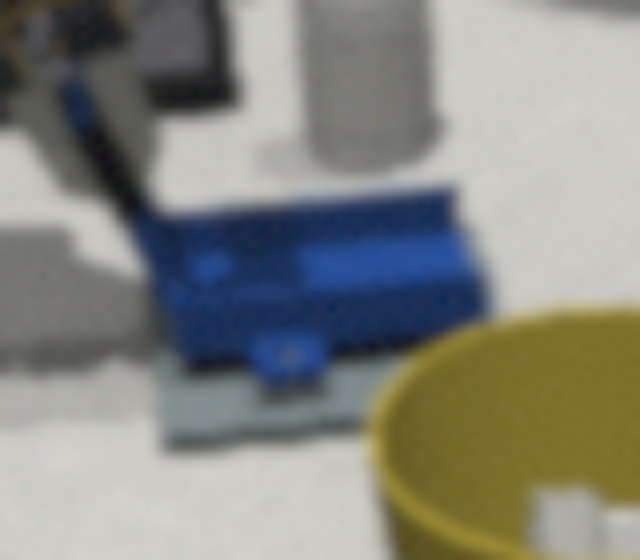

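Both pegs are inside the ear holes. In the wrist crop the left peg tip is at (393,292) and the hole centre at (380,282), so the tray needs a nudge of about +0.8 mm in x and -0.4 mm in y. After that I press down in small steps.

```bash

python3 -m pendant '[{"tx":-0.4,"ty":0.4,"tz":1.2,"ax":0,"ay":0,"az":0,"fingers":5},{"tx":-0.4,"ty":0,"tz":2.2,"ax":0,"ay":0,"az":0,"fingers":5},{"tx":-0.4,"ty":-0.3,"tz":3.1,"ax":0,"ay":0,"az":0,"fingers":5},{"tx":-0.4,"ty":-0.6,"tz":4,"ax":0,"ay":0,"az":0,"fingers":5},{"tx":-0.4,"ty":-0.6,"tz":4,"ax":0,"ay":0,"az":0,"fingers":5}]'; python3 log.py
python3 -c "
from hand import *
o=status.observe(); print(o['force'],o['wrist_torque'],o['position']-G['position'])"
python3 -m pendant '[{"tx":0,"ty":-0.3,"tz":0.9,"ax":0,"ay":0,"az":0,"fingers":5},{"tx":0,"ty":-0.7,"tz":1.9,"ax":0,"ay":0,"az":0,"fingers":5},{"tx":0,"ty":-1,"tz":2.8,"ax":0,"ay":0,"az":0,"fingers":5},{"tx":0,"ty":-1,"tz":2.8,"ax":0,"ay":0,"az":0,"fingers":5}]'; python3 log.py
python3 -c "
from hand import *
o=status.observe(); print(o['force'],o['wrist_torque'],o['position']-G['position'])
im=eyes.camera('wrist'); cv2.imwrite('pics/w17.png',im[:,:,::-1])
a=cv2.convertScaleAbs(im[118:154,345:391,::-1],alpha=1.6)
cv2.imwrite('pics/w17c.png',cv2.resize(a,None,fx=16,fy=16,interpolation=cv2.INTER_LANCZOS4))
"
```

```text
t: 14.37
position: [0.4236, 0.2865, 0.247]
ee_rot: [0.126, 0.709, 0.683, 0.12]
force: [-0.8, 0.7, -1.5]
width: 0.0121
[-0.8065  0.7229 -1.5243] [-0.1021  0.693   0.0384] [0.0011 0.5269 0.0191]
t: 14.7
position: [0.4236, 0.2866, 0.2442]
ee_rot: [0.126, 0.709, 0.683, 0.12]
force: [-1.5, 0.7, -0.6]
width: 0.0118
[-1.5034  0.6884 -0.5583] [-0.1836  0.6637 -0.0612] [0.0011 0.5269 0.0162]
```

View pics/w17c.png

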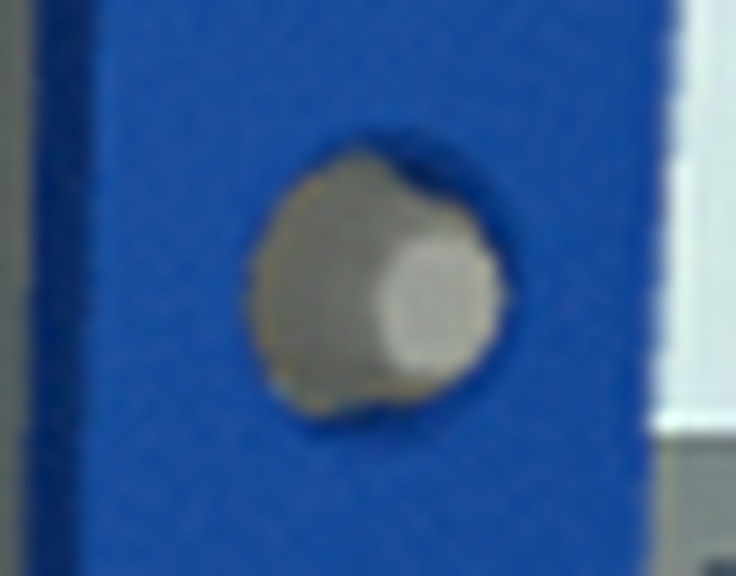

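```bash

python3 -m pendant '[{"tx":-0.2,"ty":-0.3,"tz":0.9,"ax":0,"ay":0,"az":0,"fingers":5},{"tx":-0.3,"ty":-0.7,"tz":1.9,"ax":0,"ay":0,"az":0,"fingers":5},{"tx":-0.3,"ty":-0.7,"tz":1.9,"ax":0,"ay":0,"az":0,"fingers":5}]'; python3 log.py
python3 -c "
from hand import *
o=status.observe(); print(o['force'],o['wrist_torque'],o['position']-G['position'])"
python3 -m pendant '[{"tx":0,"ty":-0.3,"tz":0.9,"ax":0,"ay":0,"az":0,"fingers":5},{"tx":0,"ty":-0.3,"tz":0.9,"ax":0,"ay":0,"az":0,"fingers":5}]'; python3 log.py
python3 -c "
from hand import *
o=status.observe(); print(o['force'],o['wrist_torque'],o['position']-G['position'])"
python3 -m pendant '[{"tx":0,"ty":-0.3,"tz":0.9,"ax":0,"ay":0,"az":0,"fingers":5},{"tx":0,"ty":-0.3,"tz":0.9,"ax":0,"ay":0,"az":0,"fingers":5}]'; python3 log.py
python3 -c "
from hand import *
o=status.observe(); print(o['t'],o['force'],o['wrist_torque'],o['position']-G['position'])
im=eyes.camera('wrist'); cv2.imwrite('pics/w18.png',im[:,:,::-1])
im=eyes.camera('side'); cv2.imwrite('pics/s18.png',cv2.resize(im[130:200,250:330,::-1],None,fx=8,fy=8,interpolation=cv2.INTER_CUBIC))
"
```

```text
t: 15.0
position: [0.4237, 0.2864, 0.2421]
ee_rot: [0.126, 0.709, 0.683, 0.121]
force: [-0.3, 0.3, 0.4]
width: 0.0113
[-0.3369  0.3265  0.3567] [0.0584 0.6003 0.0332] [0.0011 0.5267 0.0142]
t: 15.17
position: [0.4237, 0.2864, 0.2412]
ee_rot: [0.126, 0.709, 0.683, 0.121]
force: [-0.5, 1.6, 0.3]
width: 0.012
[-0.4519  1.6237  0.324 ] [0.154  0.5622 0.0679] [0.0011 0.5268 0.0133]
t: 15.33
position: [0.4237, 0.2864, 0.2402]
ee_rot: [0.126, 0.709, 0.683, 0.12]
force: [-0.0, 1.5, 0.4]
width: 0.0117
15.3333 [-0.0462  1.4971  0.4094] [0.1886 0.6069 0.1109] [0.0011 0.5267 0.0123]
```

View pics/s18.png

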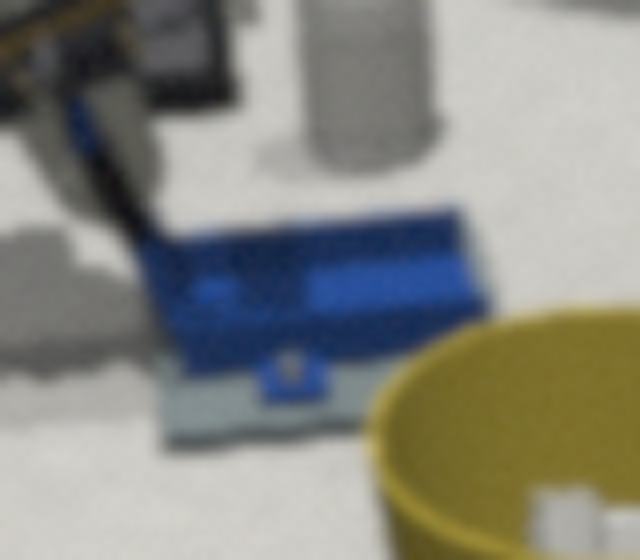

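View pics/w18.png

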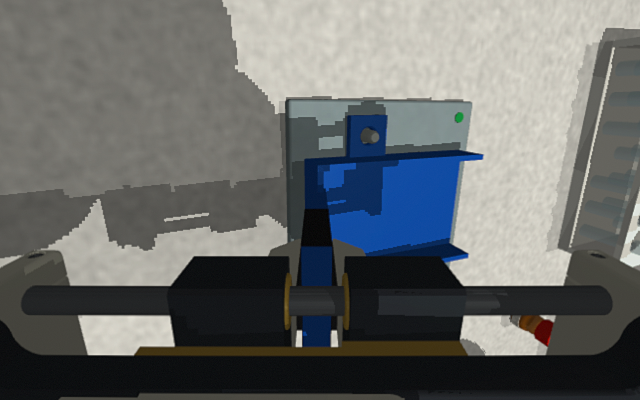

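The tray reads about 0.3 mm above seated with little force so far. I'll press on until there is firm contact.

```bash

P="from hand import *
o=status.observe(); print(o['t'],o['force'],o['wrist_torque'],o['position']-G['position'])"
python3 -m pendant '[{"tx":0,"ty":-0.3,"tz":0.9,"ax":0,"ay":0,"az":0,"fingers":5},{"tx":0,"ty":-0.3,"tz":0.9,"ax":0,"ay":0,"az":0,"fingers":5},{"tx":0,"ty":-0.3,"tz":0.9,"ax":0,"ay":0,"az":0,"fingers":5}]'>/dev/null; python3 -c "$P"
python3 -m pendant '[{"tx":0,"ty":-0.3,"tz":0.9,"ax":0,"ay":0,"az":0,"fingers":5},{"tx":0,"ty":-0.3,"tz":0.9,"ax":0,"ay":0,"az":0,"fingers":5},{"tx":0,"ty":-0.3,"tz":0.9,"ax":0,"ay":0,"az":0,"fingers":5}]'>/dev/null; python3 -c "$P"
```

```text
15.6833 [-5.41   -1.1769 10.7957] [-0.1194  0.8354 -0.04  ] [0.0011 0.5266 0.012 ]
15.9333 [-12.2508  -3.045   24.0567] [-0.7326  1.1236 -0.3266] [0.0011 0.5266 0.0118]
```

```bash

P="from hand import *
o=status.observe(); print(o['t'],o['force'],o['wrist_torque'],o['position']-G['position'], step(o['position'],cur(o)[1],*seat([.563,.2815,.012],-2.6)))"
python3 -m pendant '[{"tx":0,"ty":-0.5,"tz":-0.1,"ax":0,"ay":0,"az":0,"fingers":5},{"tx":0,"ty":-0.9,"tz":-0.3,"ax":0,"ay":0,"az":0,"fingers":5},{"tx":0,"ty":-0.9,"tz":-0.3,"ax":0,"ay":0,"az":0,"fingers":5}]'>/dev/null; python3 -c "$P"
python3 -m pendant '[{"tx":0,"ty":-0.2,"tz":0.5,"ax":0,"ay":0,"az":0,"fingers":5},{"tx":0,"ty":-0.2,"tz":0.5,"ax":0,"ay":0,"az":0,"fingers":5},{"tx":0,"ty":-0.2,"tz":0.5,"ax":0,"ay":0,"az":0,"fingers":5}]'>/dev/null; python3 -c "$P
im=eyes.camera('wrist'); cv2.imwrite('pics/w19.png',im[:,:,::-1])
cv2.imwrite('pics/w19b.png',cv2.resize(im[90:270,290:490,::-1],None,fx=4,fy=4,interpolation=cv2.INTER_CUBIC))"
```

```text
16.1833 [-6.214  -1.7925 17.8779] [-0.6583  0.3242 -0.1997] [0.0008 0.5266 0.0117] (array([ 0.9, -0.1, -0.4]), array([ 0.05, -0.05,  0.03]))
16.4333 [-8.7786 -3.243  27.6616] [-0.9038  0.4811 -0.3344] [0.0007 0.5265 0.0116] (array([ 1. ,  0. , -0.4]), array([ 0.08, -0.06,  0.02]))
```

View pics/w19b.png

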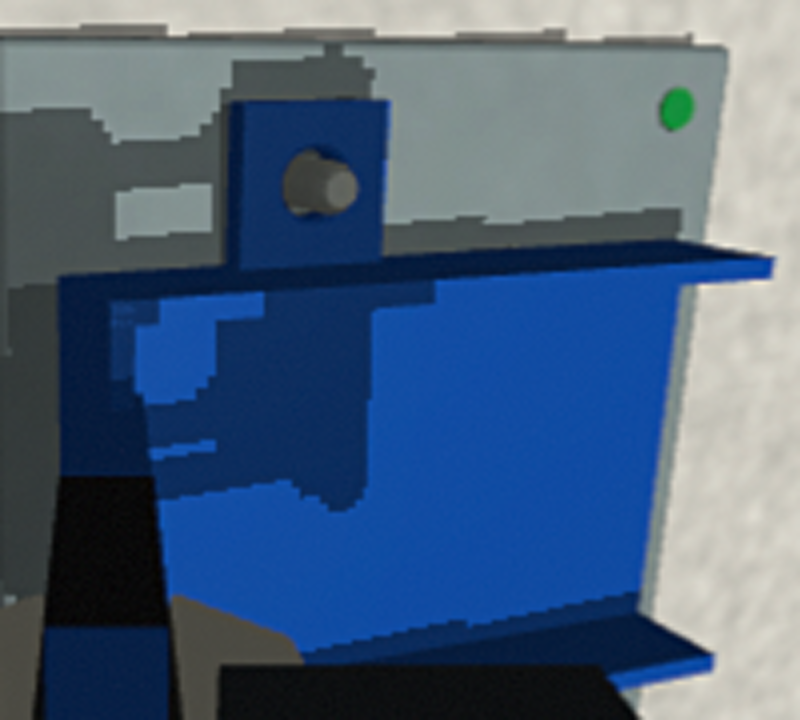

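```bash

P="from hand import *
o=status.observe(); print(o['t'],o['force'],o['wrist_torque'],o['position']-G['position'],o['width'])"
python3 -m pendant '[{"tx":0,"ty":0.4,"tz":-1,"ax":0,"ay":0,"az":0,"fingers":5},{"tx":0,"ty":0.5,"tz":-1.8,"ax":0,"ay":0,"az":0,"fingers":5},{"tx":0,"ty":0.5,"tz":-1.8,"ax":0,"ay":0,"az":0,"fingers":5}]'>/dev/null; python3 -c "$P"
python3 -m pendant '[{"tx":0,"ty":0,"tz":0,"ax":0,"ay":0,"az":0,"fingers":20},{"tx":0,"ty":0,"tz":0,"ax":0,"ay":0,"az":0,"fingers":30},{"tx":0,"ty":0,"tz":0,"ax":0,"ay":0,"az":0,"fingers":45},{"tx":0,"ty":0,"tz":0,"ax":0,"ay":0,"az":0,"fingers":60},{"tx":0,"ty":0,"tz":0,"ax":0,"ay":0,"az":0,"fingers":60}]'>/dev/null; python3 -c "$P
im=eyes.camera('wrist'); cv2.imwrite('pics/w20.png',im[:,:,::-1])
cv2.imwrite('pics/w20b.png',cv2.resize(im[90:270,290:490,::-1],None,fx=4,fy=4,interpolation=cv2.INTER_CUBIC))"
```

```text
16.7333 [-4.5464 -1.3202  7.6783] [-0.2454  0.6955 -0.0818] [0.0001 0.5263 0.0119] 0.012087684608225681
17.15 [ 0.0894 -0.078  -0.157 ] [-0.1348  0.4497 -0.0172] [0.0001 0.5266 0.0116] 0.04058022040645287
```

View pics/w20b.png

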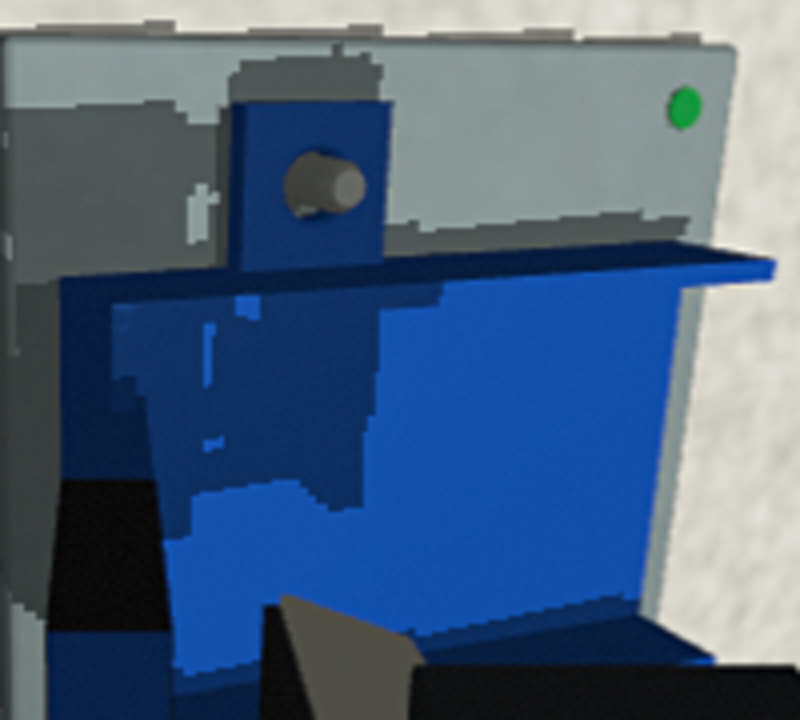

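```bash

python3 -m pendant '[{"tx":0,"ty":0,"tz":-5,"ax":0,"ay":0,"az":0,"fingers":70},{"tx":0,"ty":0,"tz":-20,"ax":0,"ay":0,"az":0,"fingers":70},{"tx":0,"ty":0,"tz":-40,"ax":0,"ay":0,"az":0,"fingers":70},{"tx":0,"ty":0,"tz":-65,"ax":0,"ay":0,"az":0,"fingers":70},{"tx":0,"ty":0,"tz":-80,"ax":0,"ay":0,"az":0,"fingers":70}]'
python3 -m pendant '[{"tx":0,"ty":-5,"tz":-20,"ax":0,"ay":0,"az":0,"fingers":70},{"tx":0,"ty":-15,"tz":-45,"ax":0,"ay":0,"az":0,"fingers":70},{"tx":0,"ty":-20,"tz":-50,"ax":0,"ay":0,"az":0,"fingers":70},{"tx":0,"ty":-20,"tz":-50,"ax":0,"ay":0,"az":0,"fingers":70}]'
python3 -c "
from hand import *
o=status.observe(); pickle.dump(o,open('o_w21.pkl','wb')); print(o['t'])
im=eyes.camera('wrist'); cv2.imwrite('pics/w21.png',im[:,:,::-1])
im=eyes.camera('side'); cv2.imwrite('pics/s21f.png',im[:,:,::-1]); cv2.imwrite('pics/s21.png',cv2.resize(im[130:200,250:330,::-1],None,fx=9,fy=9,interpolation=cv2.INTER_CUBIC))
im=eyes.camera('top'); cv2.imwrite('pics/t21f.png',im[:,:,::-1])"
```

```text
t: 17.62
position: [0.3946, 0.2876, 0.3168]
ee_rot: [0.126, 0.709, 0.683, 0.121]
force: [-0.3, 0.8, -0.6]
width: 0.0696
t: 17.95
position: [0.3582, 0.2893, 0.3563]
ee_rot: [0.125, 0.709, 0.683, 0.122]
force: [-0.0, -0.7, -0.4]
width: 0.0704
17.95
```

View pics/w21.png

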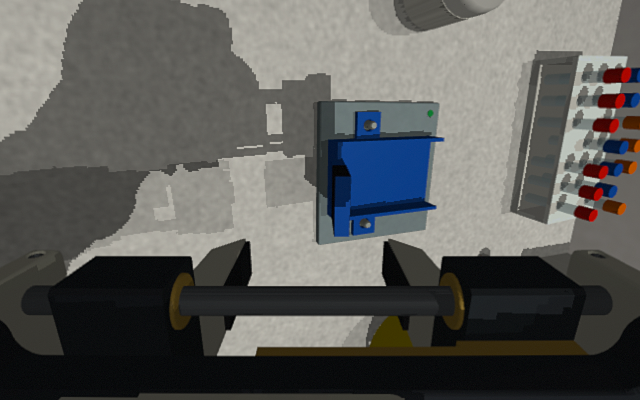

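View pics/s21.png

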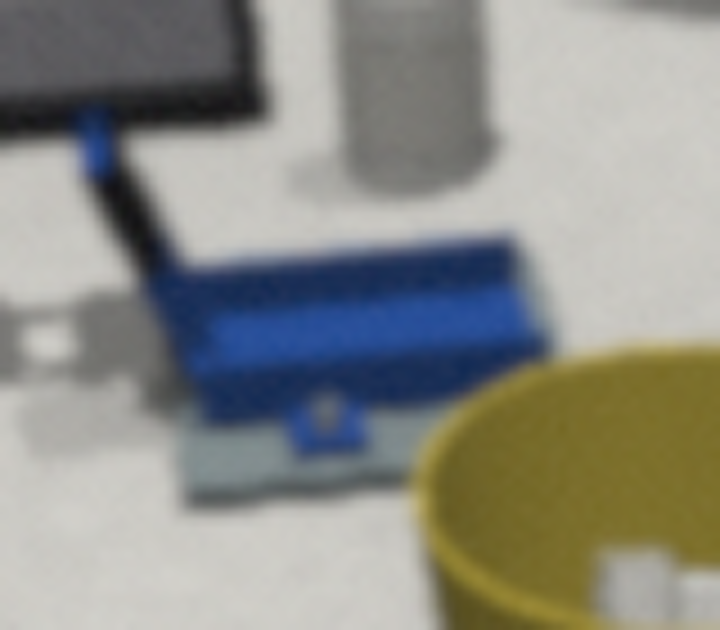

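View pics/t21f.png

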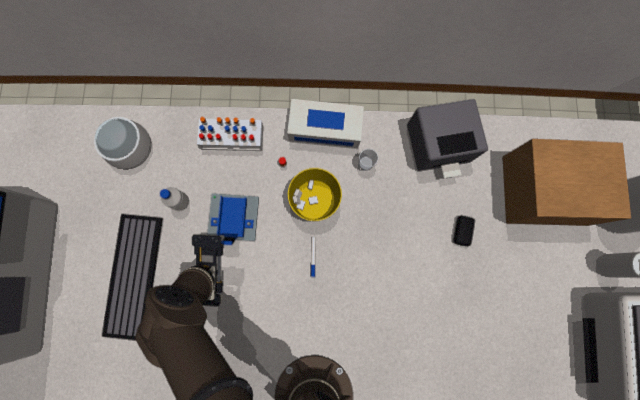

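The top view shows the tray on the base with all five cartridges in the bin, and the bystanders look unmoved. I'll measure how well the tray is seated (height and tilt).

```bash
python3 - <<'E'
import cv2
s=cv2.imread('pics/w21.png')
cv2.imwrite('pics/w21b.png',cv2.resize(s[95:250,310:450],None,fx=5,fy=5*0.76 if 0 else 3.8) if 0 else cv2.resize(s[95:245,310:450],None,fx=4,fy=4,interpolation=cv2.INTER_CUBIC))
a=cv2.convertScaleAbs(s[105:140,345:390],alpha=1.4)
b=cv2.convertScaleAbs(s[205:240,345:390],alpha=1.4)
import numpy as np
cv2.imwrite('pics/w21c.png',cv2.resize(np.hstack([a,b]),None,fx=8.8,fy=8.8,interpolation=cv2.INTER_CUBIC))
E
```

```text
(no output)
```

View pics/w21b.png

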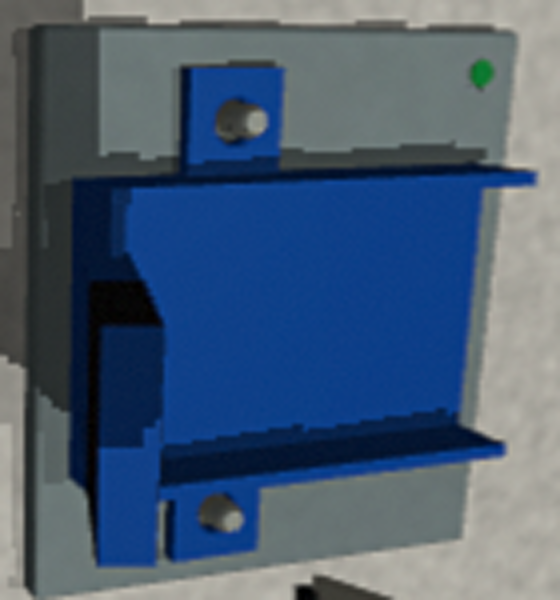

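View pics/w21c.png

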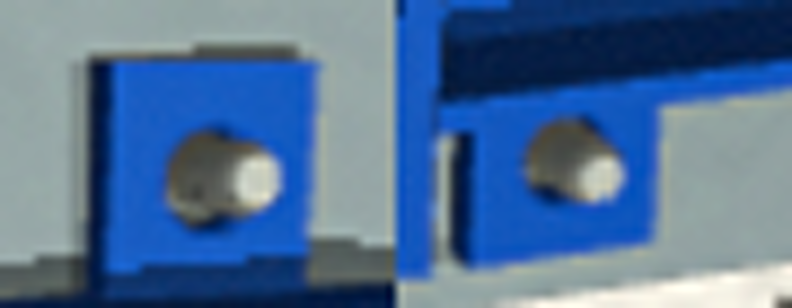

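The wrist crop shows both ears flat on the plate with the pegs standing through the holes. The switch is hidden, and a pinched press leaves the tray's tilt slightly uncertain. So I'll also press gently with closed fingertips on the tray floor near the switch, and check reach first.

```bash
python3 - <<'E'
from ik import *
np.set_printoptions(precision=2,suppress=True)
D=lambda az: np.c_[[-np.sin(np.radians(az)),np.cos(np.radians(az)),0],[np.cos(np.radians(az)),np.sin(np.radians(az)),0],[0,0,-1.]]
q=np.array(status.observe()['joint_pos']); print(q)
W=[([.41,.285,.41],D(-2)),([.45,.282,.41],D(28)),([.50,.282,.41],D(58)),([.545,.282,.38],D(87.4)),([.545,.282,.205],D(87.4)),([.545,.282,.194],D(87.4))]
for p,R in W:
    q,e,a=ik(np.array(p),R,q,.05); print(p,q,round(e,1),round(a,1))
plan(W)
E
```

```text
[-0.92  0.17  0.01  2.14  0.46  0.68 -1.28]
[0.41, 0.285, 0.41] [-0.67  0.21 -0.02  1.89  0.    1.04 -0.72] 0.0 0.0
[0.45, 0.282, 0.41] [-0.57  0.27 -0.08  1.81  0.02  1.06 -0.17] 0.0 0.0
[0.5, 0.282, 0.41] [-0.46  0.34 -0.16  1.71  0.06  1.09  0.37] 0.0 0.0
[0.545, 0.282, 0.38] [-0.37  0.44 -0.26  1.65  0.13  1.07  0.86] 0.0 0.0
[0.545, 0.282, 0.205] [-0.4   0.65 -0.21  1.79  0.19  0.72  0.81] 0.0 0.0
[0.545, 0.282, 0.194] [-0.41  0.67 -0.2   1.8   0.2   0.7   0.81] 0.0 0.0
t [ -1.7  66.5 -35. ] a [20.03  0.14 -0.17] |t| 75.2
t [-1.6 40.1  0. ] a [  0.   0. -30.] |t| 40.1
t [-23.5  44.1   0. ] a [  0.   0. -30.] |t| 50.0
t [-38.2  23.8  30. ] a [  0.    0.  -29.4] |t| 54.1
t [  0.   0. 175.] a [0. 0. 0.] |t| 175.0
t [ 0.  0. 11.] a [0. 0. 0.] |t| 11.0
```

```bash

python3 -m pendant '[{"tx":0,"ty":8,"tz":-15,"ax":3,"ay":0,"az":0,"fingers":40},{"tx":0,"ty":24,"tz":-28,"ax":8,"ay":0,"az":0,"fingers":20},{"tx":-1,"ty":40,"tz":-35,"ax":13,"ay":0,"az":0,"fingers":5},{"tx":-1,"ty":56,"tz":-35,"ax":18,"ay":0,"az":0,"fingers":0},{"tx":-2,"ty":66,"tz":-35,"ax":20,"ay":0,"az":0,"fingers":0}]' >/dev/null
python3 -m pendant '[{"tx":0,"ty":8,"tz":0,"ax":0,"ay":0,"az":-6,"fingers":0},{"tx":0,"ty":16,"tz":0,"ax":0,"ay":0,"az":-12,"fingers":0},{"tx":-1,"ty":24,"tz":0,"ax":0,"ay":0,"az":-18,"fingers":0},{"tx":-1,"ty":32,"tz":0,"ax":0,"ay":0,"az":-24,"fingers":0},{"tx":-2,"ty":40,"tz":0,"ax":0,"ay":0,"az":-30,"fingers":0}]' >/dev/null
python3 -m pendant '[{"tx":-4,"ty":9,"tz":0,"ax":0,"ay":0,"az":-6,"fingers":0},{"tx":-9,"ty":18,"tz":0,"ax":0,"ay":0,"az":-12,"fingers":0},{"tx":-14,"ty":27,"tz":0,"ax":0,"ay":0,"az":-18,"fingers":0},{"tx":-19,"ty":36,"tz":0,"ax":0,"ay":0,"az":-24,"fingers":0},{"tx":-23,"ty":44,"tz":0,"ax":0,"ay":0,"az":-30,"fingers":0}]' >/dev/null
python3 -m pendant '[{"tx":-8,"ty":5,"tz":6,"ax":0,"ay":0,"az":-6,"fingers":0},{"tx":-15,"ty":10,"tz":12,"ax":0,"ay":0,"az":-12,"fingers":0},{"tx":-23,"ty":15,"tz":18,"ax":0,"ay":0,"az":-18,"fingers":0},{"tx":-31,"ty":20,"tz":24,"ax":0,"ay":0,"az":-24,"fingers":0},{"tx":-38,"ty":24,"tz":30,"ax":0,"ay":0,"az":-29.4,"fingers":0}]' 
python3 - <<'E'
from h import *
D=lambda az: np.c_[[-np.sin(np.radians(az)),np.cos(np.radians(az)),0],[np.cos(np.radians(az)),np.sin(np.radians(az)),0],[0,0,-1.]]
o=status.observe(); im=eyes.camera('wrist'); cv2.imwrite('pics/w22.png',im[:,:,::-1])
im=eyes.camera('side'); cv2.imwrite('pics/s22.png',cv2.resize(im[60:210,200:370,::-1],None,fx=4.5,fy=4,interpolation=cv2.INTER_CUBIC))
plan([([.545,.282,.205],D(87.4))]); print(o['t'],o['force'],o['width'])
E
```

```text
t: 19.77
position: [0.5451, 0.2809, 0.3784]
ee_rot: [-0.0, 0.022, 1.0, -0.001]
force: [0.7, 0.0, -0.3]
width: 0.0005
t [  0.    2.4 172.6] a [-0.21 -0.11 -0.23] |t| 172.6
19.7667 [ 0.7299722   0.00175278 -0.25645632] 0.00045568596413787734
```

View pics/w22.png

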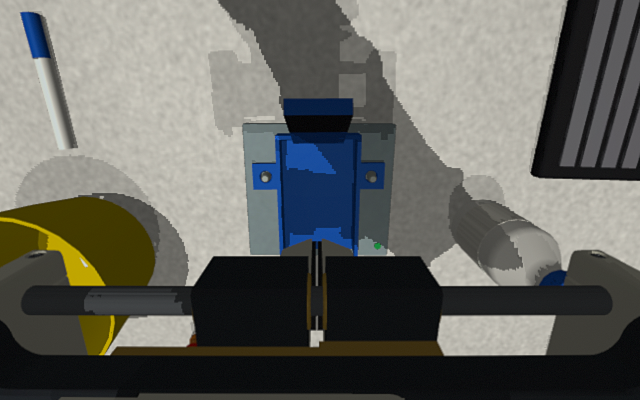

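View pics/s22.png

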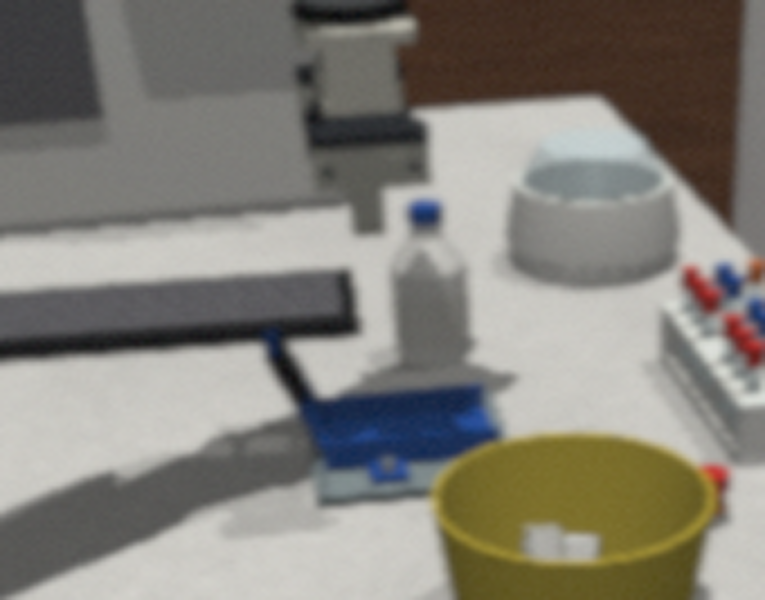

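The view is centred over the tray: ears at (265,177) and (373,177), handle at (318,112). I'll descend and press lightly.

```bash

P="from h import *
o=status.observe(); print(o['t'],o['force'],o['wrist_torque'],o['position'])"
python3 -m pendant '[{"tx":0,"ty":0,"tz":15,"ax":0,"ay":0,"az":0,"fingers":0},{"tx":0,"ty":0,"tz":50,"ax":0,"ay":0,"az":0,"fingers":0},{"tx":0,"ty":1,"tz":90,"ax":0,"ay":0,"az":0,"fingers":0},{"tx":0,"ty":1,"tz":125,"ax":0,"ay":0,"az":0,"fingers":0},{"tx":0,"ty":1,"tz":150,"ax":0,"ay":0,"az":0,"fingers":0}]' >/dev/null
python3 -m pendant '[{"tx":0,"ty":0,"tz":10,"ax":0,"ay":0,"az":0,"fingers":0},{"tx":0,"ty":0,"tz":18,"ax":0,"ay":0,"az":0,"fingers":0},{"tx":0,"ty":0,"tz":22,"ax":0,"ay":0,"az":0,"fingers":0},{"tx":0,"ty":0,"tz":22,"ax":0,"ay":0,"az":0,"fingers":0}]' >/dev/null; python3 -c "$P"
python3 -m pendant '[{"tx":0,"ty":0,"tz":2,"ax":0,"ay":0,"az":0,"fingers":0},{"tx":0,"ty":0,"tz":4,"ax":0,"ay":0,"az":0,"fingers":0},{"tx":0,"ty":0,"tz":6,"ax":0,"ay":0,"az":0,"fingers":0},{"tx":0,"ty":0,"tz":8,"ax":0,"ay":0,"az":0,"fingers":0},{"tx":0,"ty":0,"tz":8,"ax":0,"ay":0,"az":0,"fingers":0}]' >/dev/null; python3 -c "$P"
```

```text
20.6167 [-0.3439447   0.53365767  0.46513121] [0.01890498 0.01207374 0.01276548] [0.54419533 0.28267276 0.20892854]
21.0333 [-0.89677292 -1.1415082   0.48847874] [ 0.05403301  0.02644679 -0.01126212] [0.54388379 0.28244848 0.20057182]
```

```bash

P="from h import *
o=status.observe(); print(o['t'],o['force'],o['wrist_torque'],o['position'])"
python3 -m pendant '[{"tx":0,"ty":0,"tz":1,"ax":0,"ay":0,"az":0,"fingers":0},{"tx":0,"ty":0,"tz":2,"ax":0,"ay":0,"az":0,"fingers":0},{"tx":0,"ty":0,"tz":3,"ax":0,"ay":0,"az":0,"fingers":0},{"tx":0,"ty":0,"tz":4,"ax":0,"ay":0,"az":0,"fingers":0},{"tx":0,"ty":0,"tz":4,"ax":0,"ay":0,"az":0,"fingers":0}]' >/dev/null; python3 -c "$P"
python3 -m pendant '[{"tx":0,"ty":0,"tz":1,"ax":0,"ay":0,"az":0,"fingers":0},{"tx":0,"ty":0,"tz":2,"ax":0,"ay":0,"az":0,"fingers":0},{"tx":0,"ty":0,"tz":2,"ax":0,"ay":0,"az":0,"fingers":0}]' >/dev/null; python3 -c "$P"
python3 -m pendant '[{"tx":0,"ty":0,"tz":1,"ax":0,"ay":0,"az":0,"fingers":0},{"tx":0,"ty":0,"tz":1,"ax":0,"ay":0,"az":0,"fingers":0}]' >/dev/null; python3 -c "$P"
```

```text
21.45 [ 0.14854401 -0.22475562 -0.49428183] [-0.0112241  -0.0067376   0.04700727] [0.54381584 0.2824616  0.19631911]
21.7 [ 1.21839484 -1.07409588  0.00253038] [0.02794416 0.01304891 0.02364825] [0.54393118 0.28251512 0.19450668]
21.8667 [-2.73018299 -1.304023    8.04406535] [-0.36412223  0.50929525 -0.00198729] [0.54391146 0.28252503 0.19437502]
```

```bash

P="from h import *
o=status.observe(); print(o['t'],o['force'],o['wrist_torque'],o['position'])"
python3 -m pendant '[{"tx":0,"ty":0,"tz":1,"ax":0,"ay":0,"az":0,"fingers":0},{"tx":0,"ty":0,"tz":1,"ax":0,"ay":0,"az":0,"fingers":0},{"tx":0,"ty":0,"tz":1,"ax":0,"ay":0,"az":0,"fingers":0}]' >/dev/null; python3 -c "$P"
python3 -m pendant '[{"tx":0,"ty":0,"tz":0.5,"ax":0,"ay":0,"az":0,"fingers":0},{"tx":0,"ty":0,"tz":0.5,"ax":0,"ay":0,"az":0,"fingers":0},{"tx":0,"ty":0,"tz":0.5,"ax":0,"ay":0,"az":0,"fingers":0}]' >/dev/null; python3 -c "$P"
```

```text
22.1167 [-5.75520189 -3.29345336 19.18743576] [-0.79621169  1.18999938 -0.03096361] [0.54387492 0.28254794 0.194288  ]
22.3667 [-7.16426911 -4.35627563 24.13084455] [-0.96092082  1.58828207  0.03244774] [0.54387018 0.28255622 0.19423165]
```

At 24 N it is a hard stop with no further travel. Now I retract straight up and check.

```bash

python3 -m pendant '[{"tx":0,"ty":0,"tz":-4,"ax":0,"ay":0,"az":0,"fingers":0},{"tx":0,"ty":0,"tz":-15,"ax":0,"ay":0,"az":0,"fingers":0},{"tx":0,"ty":0,"tz":-45,"ax":0,"ay":0,"az":0,"fingers":0},{"tx":0,"ty":0,"tz":-85,"ax":0,"ay":0,"az":0,"fingers":0},{"tx":0,"ty":0,"tz":-120,"ax":0,"ay":0,"az":0,"fingers":0}]' >/dev/null
python3 -m pendant '[{"tx":10,"ty":0,"tz":-30,"ax":0,"ay":0,"az":0,"fingers":0},{"tx":45,"ty":0,"tz":-60,"ax":0,"ay":0,"az":0,"fingers":0},{"tx":80,"ty":0,"tz":-70,"ax":0,"ay":0,"az":0,"fingers":0},{"tx":110,"ty":0,"tz":-70,"ax":0,"ay":0,"az":0,"fingers":0},{"tx":120,"ty":0,"tz":-70,"ax":0,"ay":0,"az":0,"fingers":0}]'
python3 - <<'E'
from h import *
for _ in range(1):
    im=eyes.camera('top'); cv2.imwrite('pics/t23.png',im[:,:,::-1]); cv2.imwrite('pics/t23b.png',cv2.resize(im[180:260,195:355,::-1],None,fx=5,fy=5,interpolation=cv2.INTER_CUBIC))
    im=eyes.camera('side'); cv2.imwrite('pics/s23.png',im[:,:,::-1]); cv2.imwrite('pics/s23b.png',cv2.resize(im[130:240,250:370,::-1],None,fx=5,fy=5,interpolation=cv2.INTER_CUBIC))
a=cv2.imread('pics/top0.png').astype(int); b=cv2.imread('pics/t23.png').astype(int)
o=status.observe(); print(o['t'],o['force'],o['joint_velocities'])
def binfit(f):
    im=cv2.imread(f); hsv=cv2.cvtColor(im,cv2.COLOR_BGR2HSV)
    m=cv2.inRange(hsv,(20,120,60),(35,255,255)); m[:150]=0;m[240:]=0;m[:,:270]=0;m[:,360:]=0
    cs,_=cv2.findContours(m,cv2.RETR_EXTERNAL,cv2.CHAIN_APPROX_NONE); c=max(cs,key=cv2.contourArea)[:,0]
    W=np.array([atz('top',p,0.11)[:2] for p in c]); return least_squares(lambda p:np.hypot(*(W-p[:2]).T)-0.085,[0.6,0],loss='soft_l1',f_scale=.001).x
print(binfit('pics/top0.png'),binfit('pics/t23.png'))
d=np.abs(a-b).sum(2); 
for n,(u,v) in dict(vial=(282,161),beaker=(366,160),marker=(313,257),gel=(172,198),mouse=(464,231)).items(): print(n,(d[v-14:v+14,u-14:u+14]>60).sum())
E
```

```text
t: 23.2
position: [0.4197, 0.2894, 0.3836]
ee_rot: [0.001, 0.022, 1.0, 0.0]
force: [-0.9, 0.6, -0.3]
width: 0.0005
23.3 [ 0.98402001  0.9237244  -0.97827702] [ 0.02063089  0.04287759  0.04093702 -0.04807933  0.01538464 -0.00392747
  0.02061673]
[0.62509488 0.01272966] [0.62522022 0.01262596]
vial 0
beaker 0
marker 0
gel 0
mouse 3
```

View pics/t23b.png

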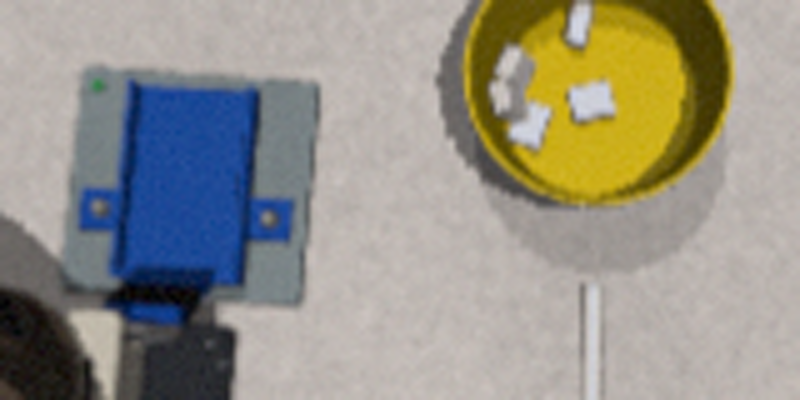

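View pics/s23b.png

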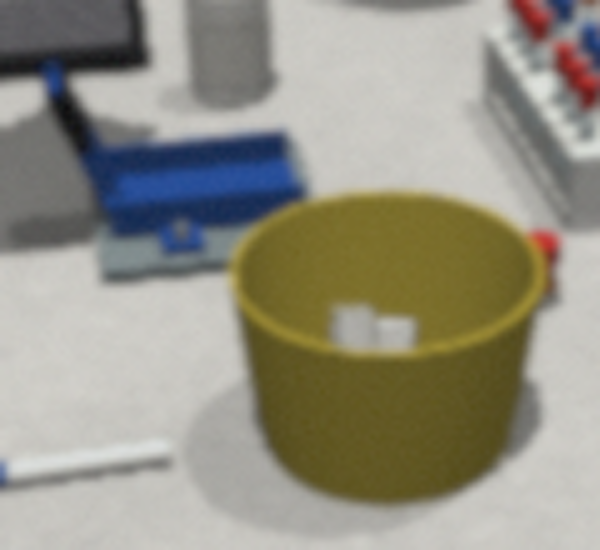

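The top view shows the tray on both pegs with its lip at the green-dot (front) edge, five cartridges in the bin, and the bin and bystanders unmoved. The tool is clear, with its fingertips about 9 cm above the handle. Handing in.

```bash

python3 -m pendant '[{"tx":0,"ty":0,"tz":0,"ax":0,"ay":0,"az":0,"fingers":0},{"tx":0,"ty":0,"tz":0,"ax":0,"ay":0,"az":0,"fingers":0}]'
python3 -c "
from cell import workorder; print(workorder.close_job())"
```

```text
t: 23.47
position: [0.4251, 0.2882, 0.3819]
ee_rot: [0.001, 0.025, 1.0, -0.001]
force: [0.8, 0.0, -0.3]
width: 0.0001
the job is handed in; nothing more can be done
None
```

I tipped all five cartridges into the yellow bin, set the empty tray over both pegs of the base and pressed it home. I let go and handed the job in at about 23.5 s of the 64 s.

**What I did:** I gripped the tray by its handle, carried it over the bin, tipped it to about 69° and waited for the cartridges to settle. I then set it on the pegs with its lip at the base's front and pressed to about 28 N through the handle. After letting go, I pressed once more with closed fingertips on the tray floor, 18 mm behind the tray's centre, to about 24 N.

**What the last checks showed:**
- **Cartridges:** the final top view shows five in the bin and none in the tray.
- **Seating:** both presses ended in a hard stop. The tray's underside read about 12 mm above the bench, which is the seated height to within about 0.5 mm. Both pegs stand through the ear holes, and the lip is at the base's front edge.
- **Other things on the bench:** the bin moved less than 0.2 mm, which is within the measurement noise. The vial, beaker, marker, gel bottle and mouse look unchanged.
- **Clearance:** the gripper is about 9 cm above the handle and touches nothing.

**What did not fully agree:**
- **Seat switch:** it is hidden under the tray, so I inferred that it is fully down and did not see it. While it went down I read only 2 to 3 N, less than the stated 5 N or so, before the hard stop.
- **Wrist camera:** its calibration values shifted slightly during the job, so I did the final alignment by comparing the peg and hole in the same picture.

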